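Slide the tall corked bottle into its crate and shut the gate

ROBOT

A 6-joint arm with a two-finger parallel gripper is mounted at the origin on the work surface. World frame = base frame: x ahead of the robot, y to its left, z up, the work surface at z = 0. Lengths are in m, angles in rad, forces in N, time in s.
With the tool pointing down it reaches from about 0.375 to 0.9 m from the base axis. Payload 3.1 kg.
Tool frame: the origin (TCP) lies on the centre line of the jaws, within the pads' length; the fingertips stand 25 mm ahead of it and the grasp point (between the pads) lies 6 mm ahead of it (manip.tips_ahead is the distance from the TCP to the fingertips, in m); z points along the fingers, y is the direction in which the jaws open and shut (so a half turn about z gives the same grasp; the last joint's range is limited). The gripper opens to 85 mm and grips with 20 to 120 N. Pads are 22 mm wide; open, the fingers measure 114 mm over their backs; the gripper's body (76 mm by 85 mm) begins 54 mm behind the grasp point. The pads swing forward as they close: fully open they stand 13 mm farther back than shut.
Start: joints at [0.999, 0.527, 1.433, -0, 1.181, -0.178], TCP at [0.24, 0.577, 0.256] pointing down, gripper open.
Joint ranges: [-3.08, 3.08], [-0.75, 2.2], [0.22, 2.44], [-1.43, 4.57], [0, 2.65], [-2.85, 2.85]. Speed limits (rad/s): [2.79, 2.79, 3.14, 3.14, 3.14, 3.14].

INTERFACE

Orientations are given as a unit quaternion [x, y, z, w].
In Python, from station import manip gives the robot as it stands.
- The arm moves only by the tool play_rows, never from a script. Its argument "steps" is a list that holds one entry, the list of rows, each a list of 6 numbers: the shift along the tool's x, y, z in m, then the turn, a rotation vector about the tool's x, y, z in degrees. In form: [[[x, y, z, rx, ry, rz], ...]]. A call has 1 to 10 rows; each row shifts and turns the commanded pose from where the row before left it, along the tool's axes as they then stand; what a row does not reach is not made up. A row lasts 1/8 s, in which the tool goes at most 62.5 mm and 10.7 degrees, less where a joint would pass 70% of its speed; a pose out of reach is approached as far as the arm can. A call is refused whole if a number of a shift passes 0.0625 or a number of a turn 10.7, either way. A call with a gripper value outside its range is refused whole. "fingers" is the opening, from 0 (shut) to 1 (fully open), set as the call begins (left out, the last holds). The fingers move at their own pace and stop on an object; "squeeze" is the grip in N (left out, the last holds). Time passes only in rows, so rows that do not move let the fingers close. It gives the time, the measured TCP pose, the force and the opening at its end, in the units of the state.
- manip.sense(): the state, without advancing time (a new reading comes with each control period).
- manip.snapshot(name): name is "scene" or "top" or "wrist"; returns a dict with "img" (420x560x3 uint8, red, green, blue), "K" (3x3 intrinsics, pixels), "k1" (the pictures are not rectified: a ray, as slopes to the right and down, at radius r is drawn at 1 + k1 r^2 times it, then the intrinsics apply), "world_from_camera" (4x4, takes a point from camera to world coordinates). Camera axes: x right, y down, z forward; pixel columns grow to the right and rows downward; lengths in m; the calibration is good to about 2 mm. A picture is of the moment at which its call begins. There is no depth.
- manip.sign_off(): hands the job in, once; it reports no verdict.
Trained networks look in a picture, given as the dict that the camera call returned (one of the last four; its "shot" number tells which), for a name from the list of things; names that differ only in an ending like _2 or _b are one class to them, and where a whole thing is asked for, a point or a joint stands for the part that bears it (a point fixed in the world has none). Each returns a list of dicts, best first, with "score" (0 to 1); they miss things now and then, are a little off and sometimes report something else, mostly with a low value. They report only what shows in the picture. A call takes as long as a camera call. They do not tell look-alikes from the thing itself.
- manip.regions_of(label, picture): "pixels" (420x560 bool, what is visible of it) and "rect" ([left, top, right, bottom] in pixels, round what is visible of it).
- manip.pinpoint(label, picture): "point" ([column, row] in pixels: a listed point, or the origin of a listed thing).
The state is a dict: "t": time; "q": joint angles; "qd": joint speeds; "tau": joint torques, N m; "tcp_pos": TCP position; "tool_rot": TCP orientation; "force": force on the tool from outside, world axes, zero at the start; "ft_torque": the same for the moment, N m; "finger_gap": opening from 0.0 (shut) to 1.0 (fully open).
Only numpy, scipy, OpenCV 4.12 (cv2) and the standard library are available. Lean on these libraries where they do the work, as an engineer would, in place of code of your own. Each camera call takes 0.05 s, during which the arm holds its last target.

TASK

Put the tall corked bottle away: gently push it low on its body so that it slides, standing all the while, over the slate and through the open front of the small pine crate until it is wholly inside, then push the crate's slatted gate fully shut behind it. Do not grip, lift or tip the bottle, and leave everything else on the table where it is.

Things in the scene. Friction and masses are not known exactly. Their poses are not given: they have to be found in the camera images.
- bottle: tall amber glass bottle with a cork, loose, filled and closed, 0.2 to 0.45 kg: straight round body 60 mm across from the slate up to 92 mm, shoulder from there to 122 mm, thin neck 23 to 28 mm across above, cork 20 mm across, 186 mm high in all. Origin: centre of its underside; z up along its axis. It stands in front of the crate. It slides when pushed below about 30 mm and may topple when pushed much higher.
- crate: small pine crate, fixed to the table: three slatted walls 100 mm high and 10 mm thick, no lid and no floor (the slate itself is the floor, there is no sill). Origin: on the slate in the middle of the open front (the mouth). Its +x points horizontally into the crate, +y to the left when looking in, z up. Inside it is 190 mm wide (y from -95 to +95 mm) and 135 mm deep (x from 0 to 135 mm). The side walls with their outer posts reach y = +-113 mm.
- gate (a joint): angle of the slatted pine gate on its upright hinge at the left (+y) post of the mouth, rad: 0 = shut across the mouth against its stop, 1.57 = standing straight out from the mouth (towards crate -x), at most 2.4. It starts open at 1.75 to 2.15, turns freely with slight friction (0.03 N m), has no spring or latch and stays where it is left.
- gate_pivot (a point): point on the gate's hinge axis, 51 mm above the slate (half-way up the gate); in the crate's frame it lies at x = -6, y = +105 mm. From here the gate extends 198 mm towards its free end; it spans heights 6 to 96 mm. Shut, it lies along crate -y; at angle q its free end lies from the hinge in crate direction (-sin q, -cos q).
- gate_end (a point): point on the gate's outer face (the face that looks away from the crate when shut), 180 mm from the hinge axis towards the free end and 51 mm above the slate. The outer face lies 10 mm off the hinge axis, to the outer side; the gate is 12 mm thick, its upright slats 24 mm wide with 5 mm gaps. Push on the outer face to shut it.
- squat_bottle: bystander: squat amber bottle with a cork, 68 mm across, 72 mm high; origin: centre of its underside
- cup: bystander: chipped white enamel cup, 80 mm across, 75 mm high, small handle; origin: centre of its underside
- clamp: bystander: round knurled aluminium record clamp, 76 mm across, 37 mm high; origin: centre of its underside
- brush: bystander: stylus brush lying down, 110 mm long, 14 mm thick; origin: underside near its middle, x along it
- magnifier: bystander: brass pocket magnifier lying flat, 60 mm lens and 56 mm handle towards its -x, 10 mm thick; origin: underside of the lens centre
- pad: bystander: wooden record-cleaning pad, 92 x 47 x 30 mm; origin: centre of its underside
Things that resemble listed ones, but are neither listed nor needed, are in the scene too. There is more than one size of the bottle; the job needs the largest.

How it is judged:
By the outcome, as a careful person would: the job done as asked, in the order asked, and still so for the second after the job is handed in, with the robot touching nothing.
It also fails if it takes over 62 s, if anything falls off the work surface, if the arm or the gripper's body presses on something with over 40 N, if the wrist force passes 120 N, or if a joint passes its speed limit or range.

## Working session

There is one attempt and no reset: what is moved stays moved. The work goes in short steps, Python scripts to look and compute and a tool call to move; the robot and the scene stay as the last step left them, time stands still between calls to the robot, and variables do not carry over. Pictures are saved under pics/ and viewed, and the job is handed in when it is done.

Besides the shell and the picture viewer there is one more tool, called after "Emit:" as name(argument=value, ...), one argument or row to a line, values as JSON. play_rows: Moves the arm, as the interface text tells. Its arguments: {"type":"object","properties":{"steps":{"type":"array"},"fingers":{"type":"number"},"squeeze":{"type":"number"}},"required":["steps"]}

```bash
ls; mkdir -p pics; python3 - <<'E'
from station import manip
import cv2
s=manip.sense();print(s)
for n in("scene","top","wrist"):
    p=manip.snapshot(n);cv2.imwrite(f"pics/{n}0.png",p["img"][:,:,::-1]);print(n,p["K"],p["k1"],p["world_from_camera"])
E
```

```text
pics
{'t': 0.0, 'q': array([ 9.98476790e-01,  5.28432852e-01,  1.43393070e+00, -1.80813687e-07,
        1.18136681e+00, -1.78496556e-01]), 'qd': array([-5.92329239e-04, -6.94594321e-04,  6.89873590e-04, -6.28274894e-05,
       -7.13014041e-04, -1.12365368e-03]), 'tau': array([-2.11305269e-03, -4.42354453e+01, -1.78022075e+01, -1.65371648e-04,
        8.48706550e-03, -5.35914140e-06]), 'tcp_pos': array([0.23942926, 0.57659713, 0.25534498]), 'tool_rot': array([ 1.95641298e-01,  9.80674941e-01, -9.94445734e-04, -3.91819138e-04]), 'force': array([ 0.95267144, -0.77887463,  0.0513631 ]), 'ft_torque': array([-0.03331409, -0.00397035,  0.03789027]), 'finger_gap': 1.0002235827239716}
scene [[427.37793965   0.         282.48222258]
 [  0.         427.37793965 212.76813652]
 [  0.           0.           1.        ]] -0.1072019519032654 [[ 0.30556742  0.58118309 -0.75422461  1.18667254]
 [ 0.9519374  -0.20398968  0.22848062 -0.12467895]
 [-0.02106497 -0.78779085 -0.61558252  0.57217783]
 [ 0.          0.          0.          1.        ]]
top [[383.42980522   0.         276.53160065]
 [  0.         383.42980522 208.03675091]
 [  0.           0.           1.        ]] 0.021208569024679897 [[ 0.01807587 -0.99440221  0.10410338  0.47031334]
 [-0.99980147 -0.01710397  0.01022111  0.06271989]
 [-0.00838332 -0.10426746 -0.99451396  0.951662  ]
 [ 0.          0.          0.          1.        ]]
wrist [[367.89225709   0.         280.73738993]
 [  0.         367.89225709 209.96195645]
 [  0.           0.           1.        ]] -0.0779001312559334 [[ 0.38399103  0.87740863  0.28758475  0.16543981]
 [ 0.9233335  -0.36405375 -0.12214791  0.60723454]
 [-0.00247733  0.31244033 -0.94993416  0.37243677]
 [ 0.          0.          0.          1.        ]]
```

View pics/scene0.png

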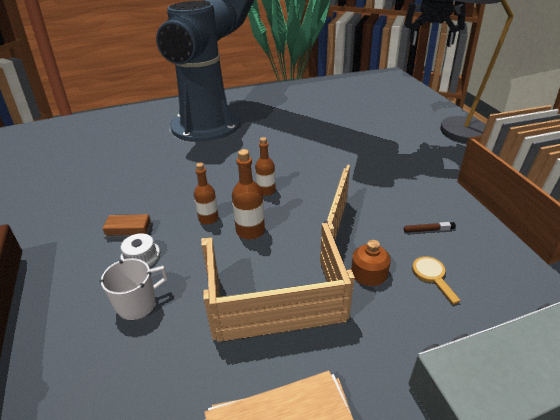

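View pics/top0.png

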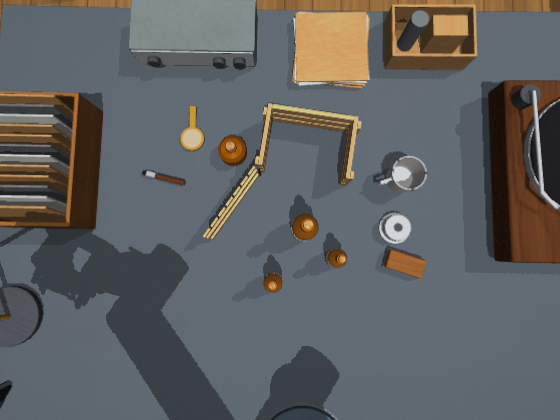

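View pics/wrist0.png

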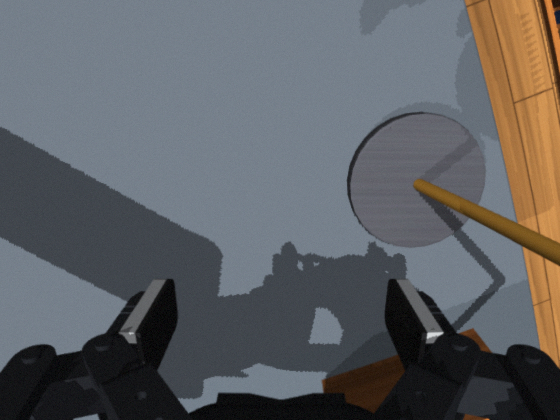

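The scene shows three tall-ish bottles: the big one at about (248,195) and smaller look-alikes at (206,195) and (265,168). In the top view they are at (305,228), (337,259) and (273,283). The crate mouth faces the robot, with the gate standing open at the left in world terms.

```bash
cat > h.py <<'E'
import numpy as np, cv2
from station import manip
def w(p,px,z):
    px=np.asarray(px,float).reshape(-1,1,2)
    n=cv2.undistortPoints(px,p["K"],np.array([p["k1"],0,0,0.])).reshape(-1,2)
    T=p["world_from_camera"];d=np.c_[n,np.ones(len(n))]@T[:3,:3].T;o=T[:3,3]
    return o+d*((z-o[2])/d[:,2])[:,None]
def proj(p,X):
    T=np.linalg.inv(p["world_from_camera"])
    return cv2.projectPoints(np.asarray(X,float).reshape(-1,3),cv2.Rodrigues(T[:3,:3])[0],T[:3,3],p["K"],np.array([p["k1"],0,0,0.]))[0].reshape(-1,2)
E
python3 - <<'E'
from h import *
np.set_printoptions(precision=4,suppress=True)
zz=dict(gate_pivot=.051,gate_end=.051)
for n in("scene","top"):
    p=manip.snapshot(n);print(n)
    for l in("bottle","crate","gate_pivot","gate_end","squat_bottle","cup","clamp","pad","magnifier","brush"):
        for r in manip.pinpoint(l,p)[:5]:
            print(l,round(r["score"],2),np.round(r["point"],1),w(p,r["point"],zz.get(l,0))[0])
    if n=="scene":
        c=p["img"][110:350,90:390]
        cv2.imwrite("pics/crop_s.png",cv2.resize(c,None,fx=2.4,fy=2.4,interpolation=3)[:,:,::-1])
    else:
        # corners of the crate's wall tops and bottle corks, picked by eye
        c=p["img"][90:300,190:400]
        cv2.imwrite("pics/crop_t.png",cv2.resize(c,(588,588),interpolation=3)[:,:,::-1])
E
```

```text
scene
bottle 0.87 [268.7 190.2] [0.3934 0.0835 0.    ]
bottle 0.7 [210.9 217.6] [ 0.4505 -0.0636  0.    ]
bottle 0.56 [250.2 227.5] [0.5109 0.0087 0.    ]
crate 0.42 [349.5 186.1] [0.4408 0.2681 0.    ]
gate_pivot 0.82 [326.8 241.5] [0.6558 0.119  0.051 ]
gate_end 0.87 [346.6 186. ] [0.5048 0.2274 0.051 ]
squat_bottle 0.85 [367.9 276.1] [0.7164 0.1776 0.    ]
cup 0.58 [135.3 303.9] [ 0.6469 -0.2346  0.    ]
clamp 0.91 [138.6 258.4] [ 0.5304 -0.2225  0.    ]
clamp 0.61 [138.1 305.9] [ 0.653  -0.2301  0.    ]
pad 0.95 [128.9 234.3] [ 0.4487 -0.2386  0.    ]
magnifier 0.63 [427.9 266. ] [0.731  0.2962 0.    ]
brush 0.67 [421.3 229.4] [0.6343 0.3423 0.    ]
top
bottle 0.71 [302.1 227.4] [0.5227 0.0082 0.    ]
bottle 0.64 [336.1 254.2] [ 0.4583 -0.076   0.    ]
bottle 0.61 [270.7 281.2] [0.3898 0.0835 0.    ]
crate 0.34 [194.5 136.8] [0.7486 0.2846 0.    ]
gate_pivot 0.78 [258.1 173.2] [0.6474 0.1174 0.051 ]
gate_end 0.82 [210.1 231.8] [0.5058 0.227  0.051 ]
squat_bottle 0.74 [236.4 151.5] [0.7123 0.1768 0.    ]
cup 0.72 [398.4 176.8] [ 0.6538 -0.2313  0.    ]
clamp 0.87 [390.8 227.9] [ 0.5254 -0.2107  0.    ]
clamp 0.19 [398.5 178.9] [ 0.6485 -0.2315  0.    ]
pad 0.57 [400.8 264.9] [ 0.4354 -0.2338  0.    ]
magnifier 0.96 [195.1 138.5] [0.7442 0.2829 0.    ]
brush 0.53 [168.5 177.2] [0.6433 0.3459 0.    ]
```

View pics/crop_s.png

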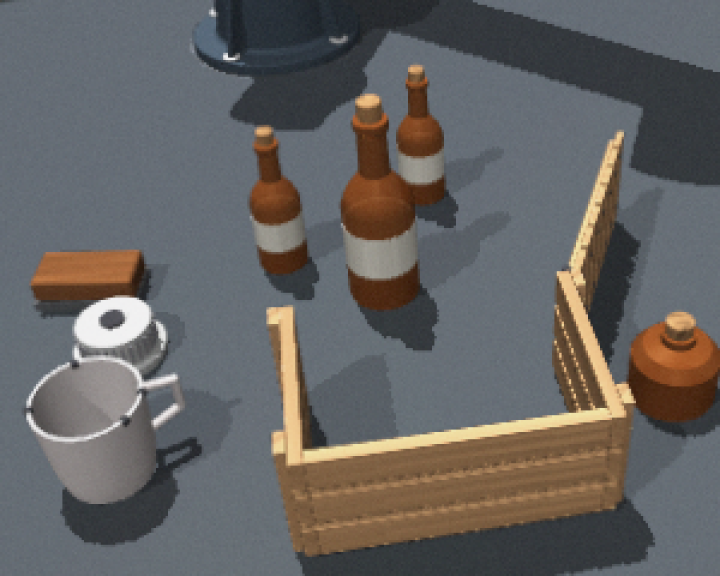

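View pics/crop_t.png

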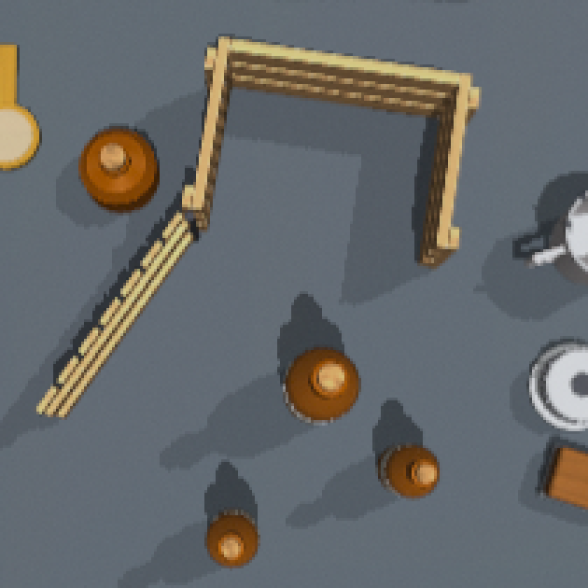

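The largest bottle is top (302,227) / scene (250,227). It is clearly taller and thicker than the two at top (336,254) and (271,281). Next I'll fit the crate and refine the bottle from its mask and cork.

```bash
cat > fit.py <<'E'
from h import *
from scipy.optimize import least_squares
np.set_printoptions(precision=4,suppress=True)
def crate2w(c,X):
    X=np.atleast_2d(np.asarray(X,float));C,S=np.cos(c[2]),np.sin(c[2])
    return np.c_[c[0]+C*X[:,0]-S*X[:,1],c[1]+S*X[:,0]+C*X[:,1],X[:,2]]
E
python3 - <<'E'
from fit import *
pt=manip.snapshot("top");ps=manip.snapshot("scene")
t=lambda a,b:(190+a/2.8,90+b/2.8)
for n,a in dict(backL_in=(230,52),backR_in=(452,88),frontL=(192,208),frontR=(447,247)).items(): print(n,w(pt,t(*a),.1)[0])
# bottle: fit silhouettes
for p,n,xy in((pt,"top",(302,222)),(ps,"scene",(248,195))):
    for r in manip.regions_of("bottle",p)[:4]:
        print(n,round(r["score"],2),np.round(r["rect"]))
# crate masks
res={}
for p,n in((pt,"top"),(ps,"scene")):
    for l in("crate","gate"):
        for r in manip.regions_of(l,p)[:2]: print(n,l,round(r["score"],2),np.round(r["rect"]))
E
```

```text
backL_in [0.7885 0.0857 0.1   ]
backR_in [ 0.7609 -0.0956  0.1   ]
frontL [0.6582 0.1139 0.1   ]
frontR [ 0.6296 -0.0915  0.1   ]
top 0.74 [290. 216. 322. 243.]
top 0.74 [265. 274. 285. 291.]
top 0.56 [328. 249. 347. 267.]
scene 0.79 [258. 138. 273. 195.]
scene 0.74 [233. 146. 263. 241.]
scene 0.71 [328. 168. 349. 231.]
scene 0.64 [198. 162. 218. 226.]
top crate 0.79 [202. 102. 362. 239.]
top gate 0.75 [204. 166. 262. 242.]
scene crate 0.46 [350. 238. 392. 286.]
scene gate 0.8 [324. 166. 349. 238.]
```

```bash
cat > ov.py <<'E'
from fit import *
import sys
c=[float(v) for v in sys.argv[1:4]];q=float(sys.argv[4]);b=[float(v) for v in sys.argv[5:7]]
def poly(im,p,X,col,k,o,closed=False):
    u=(proj(p,X)-o)*k; cv2.polylines(im,[np.round(u*8).astype(int)],closed,col,1,cv2.LINE_AA,3)
ims=[]
for n,(x0,y0,x1,y1) in dict(top=(195,95,370,300),scene=(190,140,365,345)).items():
    p=manip.snapshot(n);k=2.25;o=np.array([x0,y0])-.0
    im=cv2.resize(p["img"][y0:y1,x0:x1],None,fx=k,fy=k,interpolation=3)[:,:,::-1].copy()
    for z in(0,.1):
        poly(im,p,crate2w(c,[[0,95,z],[.135,95,z],[.135,-95,z],[0,-95,z]]*np.array([1,1e-3,1]) if 0 else [[0,.095,z],[.135,.095,z],[.135,-.095,z],[0,-.095,z]]),(255,255,0),k,o,True)
        poly(im,p,crate2w(c,[[0,.113,z],[.02,.113,z]]),(0,255,0),k,o);poly(im,p,crate2w(c,[[0,-.113,z],[.02,-.113,z]]),(0,255,0),k,o)
    d=np.array([-np.sin(q),-np.cos(q)]);nn=np.array([-np.cos(q),np.sin(q)])  # outer normal: q=0 -> -x
    pv=np.array([-.006,.105])
    for z in(.006,.096):
        P=[pv+nn*.010,pv+d*.198+nn*.010,pv+d*.198-nn*.002,pv-nn*.002]
        poly(im,p,crate2w(c,[[*a,z] for a in P]),(0,0,255),k,o,True)
    a=np.linspace(0,6.28,40)
    for r,z in((.03,0),(.03,.092),(.01,.186)): poly(im,p,np.c_[b[0]+r*np.cos(a),b[1]+r*np.sin(a),0*a+z],(255,0,255),k,o)
    ims.append(im)
cv2.imwrite(sys.argv[7],np.hstack(ims))
E
python3 ov.py 0.644 0.011 -0.145 1.85 0.517 0.0085 pics/ov1.png
```

```text
(no output)
```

View pics/ov1.png

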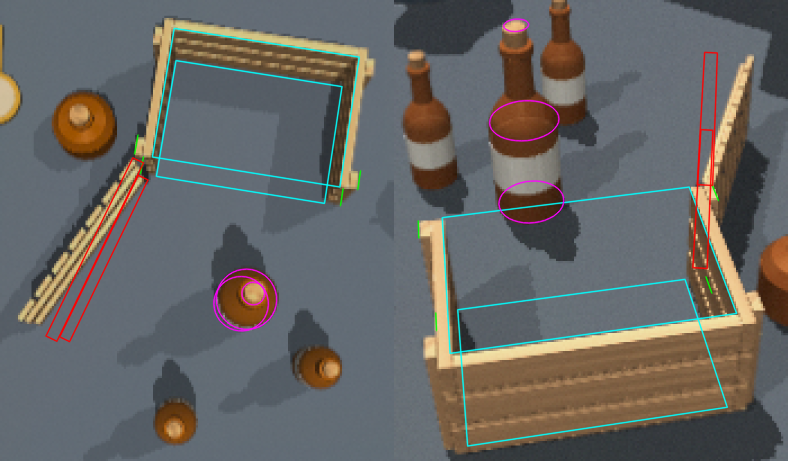

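```bash
python3 ov.py 0.644 0.011 -0.145 2.02 0.515 0.0105 pics/ov2.png; python3 - <<'E'
from fit import *
from scipy.spatial.transform import Rotation as R
print([a for a in dir(manip) if a[0]!='_'], manip.tips_ahead)
p=manip.snapshot("wrist");s=manip.sense()
Rm=R.from_quat(s["tool_rot"]).as_matrix()
T=p["world_from_camera"];print("cam in tool",Rm.T@(T[:3,3]-s["tcp_pos"]));print("cam axes in tool\n",Rm.T@T[:3,:3])
im=p["img"][:,:,::-1].copy()
for z,c in((.025,(0,0,255)),(.012,(0,128,255)),(0,(0,255,0)),(-.02,(255,255,0)),(-.04,(255,0,255))):
  for sg in(-1,1):
    X=np.array([[x,sg*y,z] for x in(.011,-.011) for y in(.0425,.057,.07)])
    for u in proj(p,s["tcp_pos"]+X@Rm.T): cv2.circle(im,tuple(int(v) for v in np.round(u)),2,c,-1)
cv2.imwrite("pics/w1.png",im)
for n in("top","scene"):
    p=manip.snapshot(n)
    for r in manip.regions_of("bottle",p)[:4]:
        x0,y0,x1,y1=r["rect"]
        if n=="scene": print(np.round(r["rect"]),w(p,[(x0,y1-6),(x1,y1-6)],0.0))
    # height of small bottles: cork top positions
pt=manip.snapshot("top")
E
```

```text
['PlanningError', 'pinpoint', 'regions_of', 'sense', 'sign_off', 'snapshot', 'tips_ahead'] 0.025
cam in tool [ 0.0801 -0.0004 -0.117 ]
cam axes in tool
 [[-0.0004 -0.9498 -0.3128]
 [ 1.     -0.0002 -0.0006]
 [ 0.0005 -0.3128  0.9498]]
[232. 147. 266. 241.] [[ 0.5209 -0.0314  0.    ]
 [ 0.5432  0.0329  0.    ]]
[196. 162. 219. 225.] [[ 0.4439 -0.0952  0.    ]
 [ 0.4604 -0.0477  0.    ]]
[256. 139. 277. 195.] [[0.379  0.0576 0.    ]
 [0.3951 0.1028 0.    ]]
```

View pics/ov2.png

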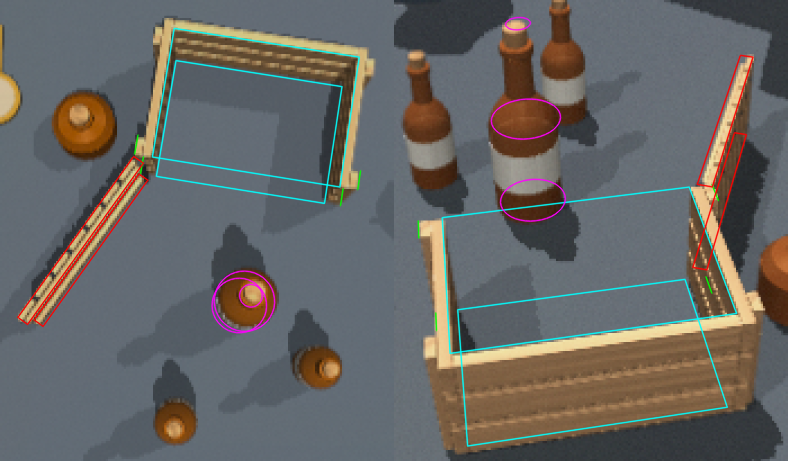

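View pics/w1.png

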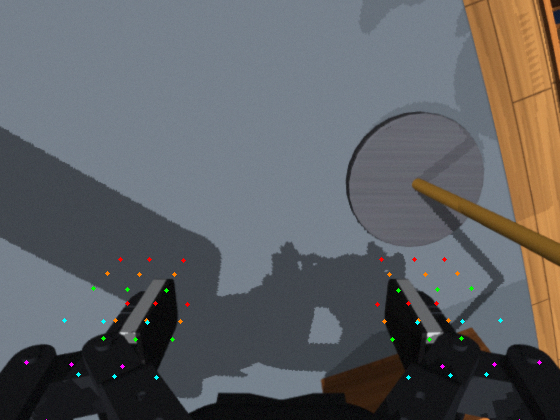

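The crate fits at mouth (0.644, 0.011), yaw −0.145, with the gate at about 2.02 rad. The bottle stands at about (0.515, 0.010). I'll push with the fingers tilted forward, so the gripper body stays clear of the tall bottle. First I move high to behind the bottle.

Emit:
play_rows(
  steps=[
    [[-0.0366, -0.046, 0, 0, 0, 0], [-0.0366, -0.046, 0, 0, 0, 0], [-0.0366, -0.046, 0, 0, 0, 0], [-0.0366, -0.046, 0, 0, 0, 0], [-0.0366, -0.046, 0, 0, 0, 0], [-0.0366, -0.046, 0, 0, 0, 0], [-0.0366, -0.046, 0, 0, 0, 0], [-0.0366, -0.046, 0, 0, 0, 0], [-0.0366, -0.046, 0, 0, 0, 0], [-0.0366, -0.046, 0, 0, 0, 0]],
  ],
  fingers=0.35,
)

```text
t: 3.4
tcp_pos: [0.4018, 0.0099, 0.2567]
tool_rot: [0.196, 0.981, 0.0, 0.001]
force: [1.7, -0.1, -0.1]
finger_gap: 0.35
```

Emit:
play_rows(
  steps=[
    [[0, 0, 0, 0, 0, 10.6], [0, 0, 0, 0, 0, 10.6], [0, 0, 0, 0, 0, 10.6], [0, 0, 0, 0, 0, 10.6], [0, 0, 0, 0, 0, 10.6], [0, 0, 0, 0, 0, 10.6], [0, 0, 0, 0, 0, 10.6], [0, 0, 0, 0, 0, 10.6]],
  ],
)

```text
t: 4.4
tcp_pos: [0.4014, 0.0119, 0.2565]
tool_rot: [0.808, 0.59, 0.0, 0.0]
force: [-0.1, 0.2, -0.3]
finger_gap: 0.348
```

Emit:
play_rows(
  steps=[
    [[0, 0, 0, 0, 0, 10.6], [0, 0, 0, 0, 0, 10.6], [0, 0, 0, 0, 0, 10.6], [0, 0, 0, 0, 0, 10.6], [0, 0, 0, 0, 0, 10.6], [0, 0, 0, 0, 0, 10.6], [0, 0, 0, 0, 0, 10.6], [0, 0, 0, 0, 0, 0]],
  ],
)

```text
t: 5.4
tcp_pos: [0.4014, 0.0119, 0.2565]
tool_rot: [1.0, -0.013, 0.0, 0.0]
force: [0.6, -1.1, 0.4]
finger_gap: 0.348
```

```bash
cat > st.py <<'E'
from fit import *
from scipy.spatial.transform import Rotation as R
def st():
    s=manip.sense();M=R.from_quat(s["tool_rot"]).as_matrix()
    print("t",round(s["t"],2),"q",s["q"],"tcp",s["tcp_pos"],"F",s["force"],"gap",round(s["finger_gap"],2));print("tool axes (cols)\n",M)
    return s,M
E
python3 -c "
from st import *
st()
p=manip.snapshot('scene');cv2.imwrite('pics/s2.png',p['img'][:,:,::-1])"
```

```text
t 5.4 q [-0.2504  0.2256  1.9598  0.      0.9556  1.3455] tcp [0.4014 0.0119 0.2565] F [ 0.6399 -1.0566  0.4026] gap 0.35
tool axes (cols)
 [[ 0.9997 -0.0252  0.0005]
 [-0.0252 -0.9997 -0.0001]
 [ 0.0005  0.0001 -1.    ]]
```

View pics/s2.png

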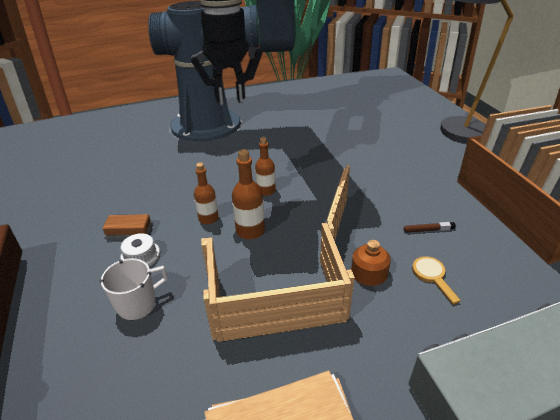

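Emit:
play_rows(
  steps=[
    [[0.021, 0, 0, 0, 0, 0], [0.021, 0, 0, 0, 0, 0], [0, 0, 0, 0, 10, 0], [0, 0, 0, 0, 10, 0], [0, 0, 0, 0, 10, 0], [0, 0, 0, 0, 0, 0]],
  ],
)

```text
t: 6.2
tcp_pos: [0.4425, 0.0154, 0.2549]
tool_rot: [0.971, -0.01, 0.237, -0.005]
force: [-1.0, 0.3, 0.7]
finger_gap: 0.355
```

```bash
python3 -c "
from st import *
st()
p=manip.snapshot('scene');q=manip.snapshot('wrist');cv2.imwrite('pics/s3.png',np.hstack([cv2.resize(p['img'],(400,300)),cv2.resize(q['img'],(400,300))])[:,:,::-1])"
```

```text
t 6.2 q [-0.3126  0.1725  2.1827  0.4299  0.359   0.9074] tcp [0.4425 0.0154 0.2549] F [-1.0032  0.26    0.7364] gap 0.35
tool axes (cols)
 [[ 0.8873 -0.0168  0.4609]
 [-0.0215 -0.9998  0.0049]
 [ 0.4607 -0.0143 -0.8875]]
```

View pics/s3.png

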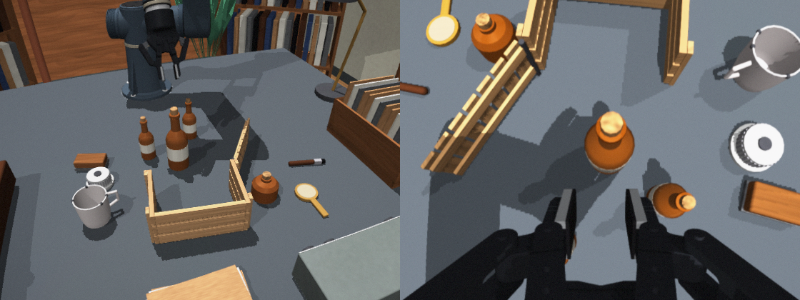

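```bash
cat > kin.py <<'E'
from st import *
Q=[[.998476,.528433,1.433931,0,1.181367,-.178497],[-.2504,.2256,1.9598,0,.9556,1.3455],[-.3126,.1725,2.1827,.4299,.359,.9074]]
P=[[.23943,.57660,.25534],[.4014,.0119,.2565],[.4425,.0154,.2549]]
ry=lambda a:R.from_euler('y',a);rz=lambda a:R.from_euler('z',a)
def fk(k,q):
    h,e,o,a,c,b,d=k
    r=rz(q[0]);p=np.array([0,0,h])+r.apply([e,o,0])
    r=r*ry(q[1]);p=p+r.apply([0,0,a]);r=r*ry(q[2]);p=p+r.apply([c,0,b]);r=r*rz(q[3])*ry(q[4]);p=p+r.apply([0,0,d]);r=r*rz(q[5])
    return p,r
def fitk(extra=[]):
    D=list(zip(Q,P))+list(extra)
    f=lambda k:np.r_[np.concatenate([fk(k,q)[0]-p for q,p in D])/1e-3,(k-[.4,0,.11,.4,0,.35,.25])/1.]
    s=least_squares(f,[.4,0,.11,.4,0,.35,.25]);return s.x,s.fun
def ik(k,p,M,q0):
    f=lambda q:np.r_[(fk(k,q)[0]-p)*10,(R.from_matrix(M).inv()*(fk(k,q)[1]*OFF)).as_rotvec()]
    lo=[-3.08,-.75,.22,-1.43,0,-2.85];hi=[3.08,2.2,2.44,4.57,2.65,2.85]
    s=least_squares(f,q0,bounds=(lo,hi));return s.x,np.linalg.norm(s.fun)
OFF=R.from_quat([.195641,.980675,-.0009944,-.000392])
OFF=fk([0]*7,Q[0])[1].inv()*OFF
E
python3 - <<'E'
from kin import *
s,M=st()
k,f=fitk();print(k,f[:9])
print("rot check",(R.from_matrix(M).inv()*fk(k,s["q"])[1]*OFF).magnitude())
from itertools import product
for th in(20,25,30,35,40):
  for x,z in((.443,.255),(.443,.15),(.443,.05),(.443,.033),(.465,.033),(.55,.033),(.66,.033)):
    c,S=np.cos(np.radians(th)),np.sin(np.radians(th))
    T=np.array([[c,0,S],[0,-1,0],[S,0,-c]])
    q,e=ik(k,[x,.012,z],T,s["q"])
    print(th,x,z,q,round(e,4))
E
```

```text
t 6.3 q [-0.312   0.1736  2.1763  0.4273  0.3594  0.9095] tcp [0.446  0.0144 0.2564] F [ 0.4749 -0.2376  0.5034] gap 0.35
tool axes (cols)
 [[ 0.8853 -0.0161  0.4647]
 [-0.0199 -0.9998  0.0033]
 [ 0.4646 -0.0121 -0.8855]]
[0.2742 0.0001 0.111  0.5879 0.1142 0.3916 0.2716] [ 0.0101 -0.0105 -0.0036  0.0071 -0.0072  0.0076  0.0009  0.0202 -0.0039]
rot check 1.1988834537885765e-06
20 0.443 0.255 [-0.2881  0.1869  2.093   0.1921  0.5341  1.1333] 0.0
20 0.443 0.15 [-0.2881  0.4434  2.2174  0.594   0.1745  0.7123] 0.0
20 0.443 0.05 [-0.2881  0.7409  2.2762  2.7058  0.2323 -1.4169] 0.0
20 0.443 0.033 [-0.2881  0.7927  2.2791  2.7859  0.2828 -1.4998] 0.0
20 0.465 0.033 [-0.2705  0.7805  2.2211  2.7038  0.2173 -1.397 ] 0.0
20 0.55 0.033 [-0.2189  0.7735  2.0041  1.2758  0.0777  0.0897] 0.0
20 0.66 0.033 [-0.1758  0.8185  1.7231  0.2325  0.2626  1.1806] 0.0
25 0.443 0.255 [-0.3082  0.1755  2.1522  0.3235  0.4151  0.9923] 0.0
25 0.443 0.15 [-0.3082  0.4592  2.2798  1.6901  0.1295 -0.4012] 0.0
25 0.443 0.05 [-0.3082  0.7855  2.3372  2.8206  0.4184 -1.5567] 0.0
25 0.443 0.033 [-0.3082  0.8412  2.3
[... 991 characters left out ...]
0223
35 0.465 0.033 [-0.328   0.948   2.3911  2.8811  0.8    -1.659 ] 0.0
35 0.55 0.033 [-0.2548  0.8598  2.1634  2.8336  0.4971 -1.5083] 0.0
35 0.66 0.033 [-0.1981  0.8538  1.8844  2.6185  0.2279 -1.222 ] 0.0
40 0.443 0.255 [-0.3811  0.1997  2.3393  1.8062  0.2484 -0.5404] 0.0
40 0.443 0.15 [-0.3643  0.5718  2.44    2.7063  0.5378 -1.4838] 0.0436
40 0.443 0.05 [-0.341   0.917   2.44    2.8842  0.8102 -1.6749] 0.1036
40 0.443 0.033 [-0.3416  0.9823  2.44    2.8979  0.8762 -1.6966] 0.1013
40 0.465 0.033 [-0.3492  1.035   2.44    2.8808  1.0134 -1.7032] 0.0038
40 0.55 0.033 [-0.268   0.9097  2.2094  2.8662  0.6764 -1.5613] 0.0
40 0.66 0.033 [-0.2059  0.8805  1.9302  2.7788  0.3793 -1.3904] 0.0
```

Emit:
play_rows(
  steps=[
    [[0, 0, 0, 0, 2.3, 0], [0.0034, 0.003, 0.002, 0, 2.3, 0], [0, 0, 0, 0, 0, 0], [-0.0064, 0, 0.0102, 0, 0, 0], [-0.0064, 0, 0.0102, 0, 0, 0], [-0.0064, 0, 0.0102, 0, 0, 0], [0, 0, 0, 0, 0, 0]],
  ],
)

```text
t: 7.18
tcp_pos: [0.4502, 0.0124, 0.2195]
tool_rot: [0.961, -0.01, 0.278, -0.005]
force: [0.3, -0.4, 1.5]
finger_gap: 0.352
```

```bash
python3 -c "
from st import *
s,M=st();print(np.degrees(np.arctan2(M[0,2],-M[2,2])))"
```

```text
t 7.17 q [-0.3347  0.2823  2.2758  1.3206  0.1857 -0.01  ] tcp [0.4502 0.0124 0.2195] F [ 0.259  -0.3748  1.456 ] gap 0.35
tool axes (cols)
 [[ 0.8452 -0.0165  0.5341]
 [-0.0217 -0.9998  0.0036]
 [ 0.5339 -0.0147 -0.8454]]
32.28522217171258
```

Emit:
play_rows(
  steps=[
    [[-0.0064, 0, 0.0102, 0, 0, 0], [-0.0064, 0, 0.0102, 0, 0, 0], [-0.0064, 0, 0.0102, 0, 0, 0], [-0.0064, 0, 0.0102, 0, 0, 0], [-0.0064, 0, 0.0102, 0, 0, 0], [-0.0064, 0, 0.0102, 0, 0, 0], [-0.0064, 0, 0.0102, 0, 0, 0], [-0.0064, 0, 0.0102, 0, 0, 0], [0, 0, 0, 0, 0, 0]],
  ],
)

```text
t: 8.3
tcp_pos: [0.4509, 0.014, 0.1243]
tool_rot: [0.96, -0.01, 0.279, -0.005]
force: [0.5, -0.1, 0.8]
finger_gap: 0.35
```

```bash
cat > look.py <<'E'
from st import *
import sys
s,M=st();print("tilt",np.degrees(np.arctan2(M[0,2],-M[2,2])))
a=manip.snapshot('scene');b=manip.snapshot('top')
A=cv2.resize(a['img'][120:330,110:390],(520,390),interpolation=3);B=cv2.resize(b['img'][90:300,195:375],(334,390),interpolation=3)
A=cv2.resize(A,(440,330));B=cv2.resize(B,(283,330));cv2.imwrite(sys.argv[1],np.hstack([A,B])[:,:,::-1])
E
python3 look.py pics/l1.png
```

```text
t 8.3 q [-0.3302  0.6022  2.3748  2.6818  0.4138 -1.4058] tcp [0.4509 0.014  0.1243] F [ 0.4768 -0.0534  0.823 ] gap 0.35
tool axes (cols)
 [[ 0.8441 -0.0154  0.536 ]
 [-0.0213 -0.9998  0.0049]
 [ 0.5358 -0.0156 -0.8442]]
tilt 32.413297814084075
```

View pics/l1.png

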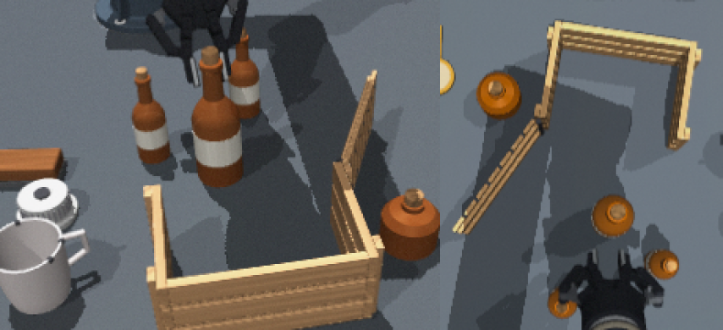

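Emit:
play_rows(
  steps=[
    [[0, 0.002, 0, 0, 0, 0], [0, 0, 0, 0, 0, 0], [0, 0, 0, 0, 0, 0], [0, 0, 0, 0, 0, 0]],
  ],
  fingers=0.12,
)

```text
t: 8.9
tcp_pos: [0.4495, 0.0116, 0.1246]
tool_rot: [0.96, -0.01, 0.278, -0.004]
force: [0.1, -0.6, -0.3]
finger_gap: 0.116
```

```bash
python3 look.py pics/l2.png; python3 - <<'E'
from st import *
b=manip.snapshot('top');cv2.imwrite('pics/l3.png',cv2.resize(b['img'][200:320,240:370],None,fx=4.5,fy=4.5,interpolation=3)[:,:,::-1])
E
```

```text
t 8.9 q [-0.3373  0.6011  2.3777  2.6795  0.4143 -1.4099] tcp [0.4495 0.0116 0.1246] F [ 0.1199 -0.5946 -0.343 ] gap 0.12
tool axes (cols)
 [[ 0.8448 -0.0167  0.5349]
 [-0.0214 -0.9998  0.0026]
 [ 0.5347 -0.0136 -0.8449]]
tilt 32.33651157521827
```

View pics/l3.png

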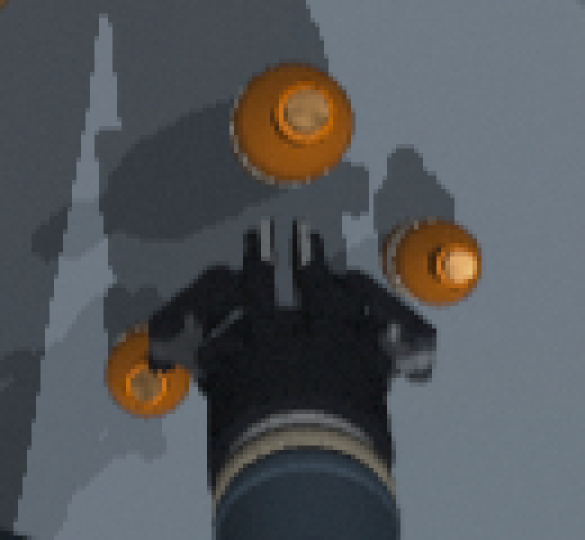

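```bash
python3 - <<'E'
from st import *
b=manip.snapshot('top');s,M=st()
for nm,c in dict(Lmid=(178,340),Lout=(150,362),Lrear=(165,372),Lfront=(210,270),Rmid=(405,345),Rout=(435,350),Rrear=(425,380)).items():
    px=(240+c[0]/4.5,200+c[1]/4.5)
    best=min(((abs((M.T@(w(b,px,h)[0]-s["tcp_pos"]))[0]),h) for h in np.arange(.1,.3,.002)))
    X=w(b,px,best[1])[0];print(nm,best,X,M.T@(X-s["tcp_pos"]))
# small bottles by silhouettes: overlay fits
for (x,y) in((.4545,-.073),(.391,.0835)):
    print(proj(b,[[x,y,0],[x,y,.136]]), proj(manip.snapshot('scene'),[[x,y,0],[x,y,.136]]))
E
```

```text
t 9.1 q [-0.3372  0.6015  2.3777  2.6797  0.4143 -1.4101] tcp [0.4495 0.0117 0.1244] F [-0.3003  0.0697 -0.0475] gap 0.12
tool axes (cols)
 [[ 0.845  -0.0167  0.5345]
 [-0.0214 -0.9998  0.0026]
 [ 0.5344 -0.0137 -0.8451]]
Lmid (np.float64(0.00045869499302719346), np.float64(0.17800000000000007)) [0.4163 0.0622 0.178 ] [-0.0005 -0.0507 -0.0629]
Lout (np.float64(0.000548703800858277), np.float64(0.1920000000000001)) [0.4076 0.0742 0.192 ] [-0.0005 -0.0627 -0.0793]
Lrear (np.float64(0.00025733029578925074), np.float64(0.1980000000000001)) [0.404  0.0676 0.198 ] [-0.0003 -0.0561 -0.0864]
Lfront (np.float64(0.00024447935369025924), np.float64(0.13200000000000003)) [0.4458 0.0477 0.132 ] [ 0.0002 -0.036  -0.0083]
Rmid (np.float64(0.0002896854618011468), np.float64(0.17600000000000007)) [ 0.4159 -0.0383  0.176 ] [ 0.0003  0.0498 -0.0617]
Rout (np.float64(0.00013695519487862907), np.float64(0.17800000000000007)) [ 0.4141 -0.0513  0.178 ] [ 0.0001  0.0628 -0.0644]
Rrear (np.float64(0.00010747586837857441), np.float64(0.1960000000000001)) [ 0.4026 -0.0443  0.196 ] [-0.0001  0.0558 -0.0857]
[[334.8554 255.7393]
 [344.0876 256.9985]] [[206.9524 219.596 ]
 [198.0742 165.572 ]]
[[270.7121 280.7176]
 [269.1865 286.192 ]] [[268.4239 189.6371]
 [265.8544 137.7967]]
```

Emit:
play_rows(
  steps=[
    [[0.0057, 0.0076, 0.0035, 0, 0, 0], [0, 0, 0, 1.87, -0.05, -2.95], [0, 0, 0, 1.87, -0.05, -2.95], [0, 0, 0, 0, 0, 0], [0, 0, 0, 0, 0, 0]],
  ],
)

```text
t: 9.82
tcp_pos: [0.4559, 0.004, 0.1243]
tool_rot: [0.959, 0.048, 0.277, -0.021]
force: [0.4, 0.0, 0.2]
finger_gap: 0.121
```

```bash
python3 look.py pics/l4.png;python3 - <<'E'
from st import *
b=manip.snapshot('top');cv2.imwrite('pics/l5.png',cv2.resize(b['img'][200:320,240:370],None,fx=4.5,fy=4.5,interpolation=3)[:,:,::-1])
E
```

```text
t 9.82 q [-0.4094  0.5982  2.3565  2.3947  0.413  -1.3063] tcp [0.4559 0.004  0.1243] F [0.4327 0.0355 0.1902] gap 0.12
tool axes (cols)
 [[ 0.8415  0.104   0.5301]
 [ 0.0805 -0.9945  0.0673]
 [ 0.5342 -0.0139 -0.8453]]
tilt 32.09318931315135
```

View pics/l5.png

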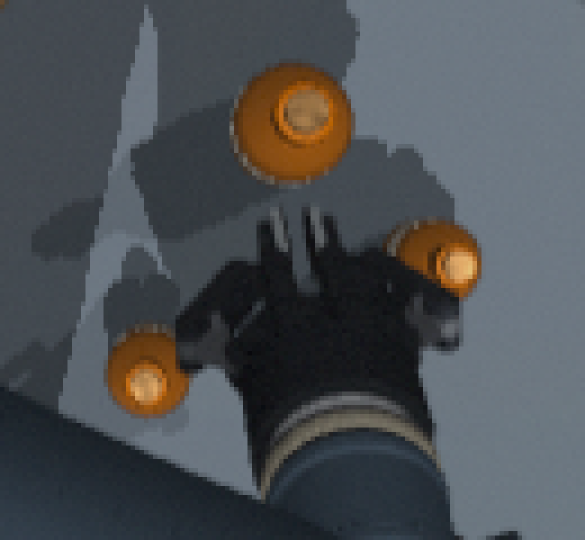

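Emit:
play_rows(
  steps=[
    [[-0.0049, 0.0001, 0.0078, 0, 0, 0], [-0.0049, 0.0001, 0.0078, 0, 0, 0], [-0.0049, 0.0001, 0.0078, 0, 0, 0], [-0.0049, 0.0001, 0.0078, 0, 0, 0], [-0.0049, 0.0001, 0.0078, 0, 0, 0], [0, 0, 0, 0, 0, 0]],
  ],
)

```text
t: 10.72
tcp_pos: [0.4559, 0.0043, 0.0776]
tool_rot: [0.959, 0.048, 0.277, -0.022]
force: [0.3, -0.1, -0.2]
finger_gap: 0.122
```

```bash
python3 look.py pics/l6.png;python3 - <<'E'
from st import *
b=manip.snapshot('top');cv2.imwrite('pics/l7.png',cv2.resize(b['img'][200:320,240:370],None,fx=4.5,fy=4.5,interpolation=3)[:,:,::-1])
E
```

```text
t 10.72 q [-0.4088  0.7634  2.3789  2.6052  0.5633 -1.5442] tcp [0.4559 0.0043 0.0776] F [ 0.2698 -0.0908 -0.2237] gap 0.12
tool axes (cols)
 [[ 0.8421  0.1049  0.529 ]
 [ 0.081  -0.9944  0.0682]
 [ 0.5332 -0.0146 -0.8459]]
tilt 32.02337277721208
```

View pics/l7.png

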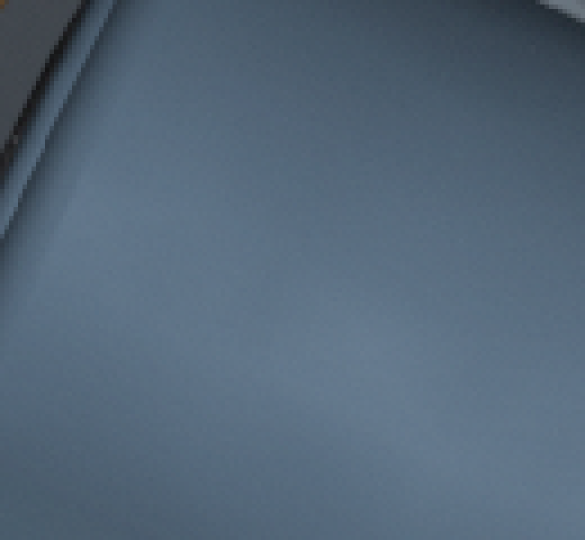

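View pics/l6.png

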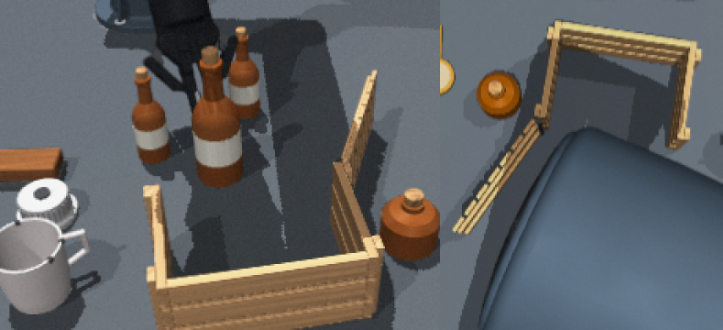

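Nothing is touched so far. The top camera is now blocked by the arm's elbow, and the scene view still shows all three bottles upright. I'll descend the rest of the way.

Emit:
play_rows(
  steps=[
    [[-0.0049, 0.0001, 0.0078, 0, 0, 0], [-0.0049, 0.0001, 0.0078, 0, 0, 0], [-0.0049, 0.0001, 0.0078, 0, 0, 0], [-0.0049, 0.0001, 0.0078, 0, 0, 0], [-0.0045, 0.0003, 0.007, 0, 0, 0], [0, 0, 0, 0, 0, 0]],
  ],
)

```text
t: 11.62
tcp_pos: [0.456, 0.0041, 0.0322]
tool_rot: [0.959, 0.048, 0.277, -0.022]
force: [0.1, 0.8, 0.4]
finger_gap: 0.119
```

```bash
cat > look2.py <<'E'
from st import *
import sys
s,M=st();print("tilt",np.degrees(np.arctan2(M[0,2],-M[2,2])))
a=manip.snapshot('scene');b=manip.snapshot('wrist')
A=cv2.resize(a['img'][120:330,140:360],(420,400),interpolation=3);B=cv2.resize(b['img'],(373,280),interpolation=3);B=cv2.copyMakeBorder(B,0,120,0,0,0)
cv2.imwrite(sys.argv[1],np.hstack([A,B])[:,:,::-1])
for n,p in(("scene",a),("wrist",b)):
    for r in manip.pinpoint("bottle",p)[:4]: print(n,round(r["score"],2),np.round(r["point"]),w(p,r["point"],0)[0])
    for r in manip.regions_of("bottle",p)[:4]: print(n,round(r["score"],2),np.round(r["rect"]))
E
python3 look2.py pics/l8.png
```

```text
t 11.62 q [-0.4093  0.9205  2.3832  2.7073  0.7062 -1.6712] tcp [0.456  0.0041 0.0322] F [0.1091 0.8359 0.4059] gap 0.12
tool axes (cols)
 [[ 0.8421  0.1049  0.529 ]
 [ 0.081  -0.9944  0.0682]
 [ 0.5332 -0.0145 -0.8459]]
tilt 32.02329973189323
scene 0.92 [268. 193.] [0.4041 0.0774 0.    ]
scene 0.81 [213. 217.] [ 0.4487 -0.0583  0.    ]
scene 0.68 [249. 228.] [0.5126 0.0048 0.    ]
scene 0.84 [260. 137. 275. 197.]
scene 0.67 [194. 163. 219. 227.]
scene 0.61 [231. 147. 264. 242.]
wrist 0.88 [294. 181.] [0.5196 0.004  0.    ]
wrist 0.63 [440. 342.] [ 0.4499 -0.0697  0.    ]
wrist 0.94 [400. 286. 560. 420.]
wrist 0.62 [186.   2. 414. 240.]
```

View pics/l8.png

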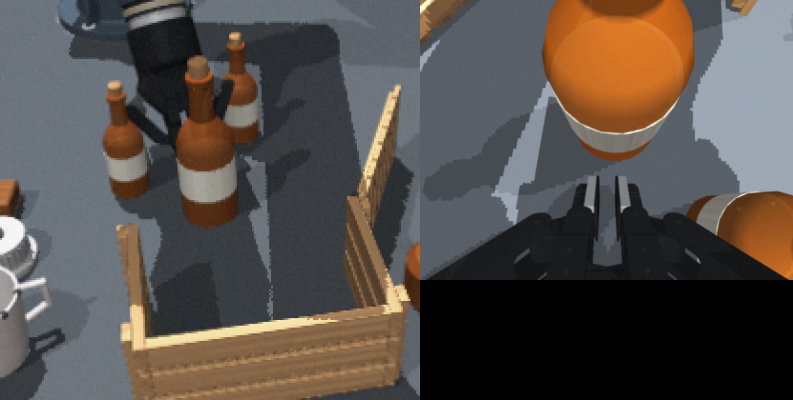

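Fingers are 4 mm above the slate behind the bottle, roughly centred in the wrist view (bottle base x≈612, fingers x≈607 in the composite). I'll start the slow push.

Emit:
play_rows(
  steps=[
    [[0.0025, 0.0015, 0.0016, 0, 0, 0], [0.0025, 0.0008, 0.0016, 0, 0, 0], [0.0025, 0.0003, 0.0016, 0, 0, 0], [0.0025, 0.0003, 0.0016, 0, 0, 0], [0.0025, 0.0003, 0.0016, 0, 0, 0], [0.0025, 0.0003, 0.0016, 0, 0, 0], [0.0025, 0.0003, 0.0016, 0, 0, 0], [0.0025, 0.0003, 0.0016, 0, 0, 0]],
  ],
)

```text
t: 12.92
tcp_pos: [0.4802, 0.0025, 0.0329]
tool_rot: [0.959, 0.049, 0.277, -0.021]
force: [-3.4, 0.0, 2.9]
finger_gap: 0.119
```

```bash
python3 look2.py pics/l9.png
```

```text
t 12.93 q [-0.3833  0.8843  2.3162  2.6724  0.6155 -1.5946] tcp [0.4802 0.0025 0.0329] F [-3.3568  0.0446  2.9031] gap 0.12
tool axes (cols)
 [[ 0.8416  0.1051  0.5298]
 [ 0.0815 -0.9944  0.0678]
 [ 0.534  -0.0139 -0.8454]]
tilt 32.07691182250682
scene 0.7 [271. 189.] [0.3907 0.0892 0.    ]
scene 0.63 [215. 216.] [ 0.4472 -0.0531  0.    ]
scene 0.61 [254. 232.] [0.528  0.0122 0.    ]
scene 0.38 [428. 269.] [0.7387 0.2918 0.    ]
scene 0.94 [234. 149. 265. 243.]
scene 0.71 [258. 138. 274. 197.]
scene 0.66 [194. 169. 217. 224.]
wrist 0.56 [283. 208.] [0.5304 0.0062 0.    ]
wrist 0.78 [164.   1. 400. 266.]
wrist 0.65 [400. 334. 560. 420.]
```

View pics/l9.png

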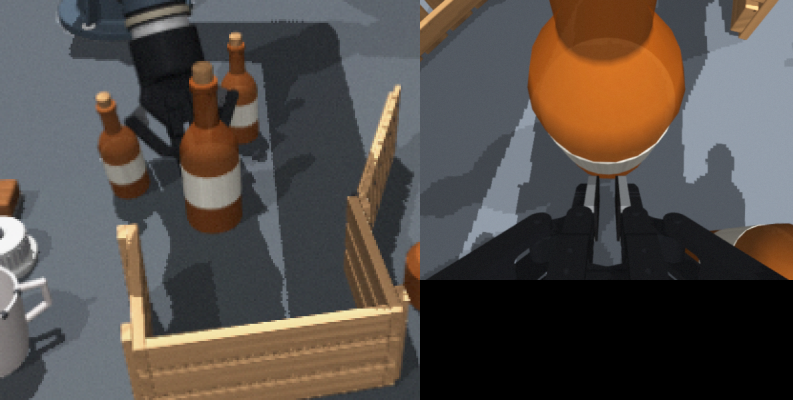

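The small right-hand bottle is leaning: its cork moved from (116,88) to (104,98) in the composite. The right knuckle is pressing on it, so I'm backing off gently.

Emit:
play_rows(
  steps=[
    [[-0.0025, -0.001, -0.0016, 0, 0, 0], [-0.0025, -0.001, -0.0016, 0, 0, 0], [-0.0025, -0.001, -0.0016, 0, 0, 0]],
  ],
)

```text
t: 13.6
tcp_pos: [0.4709, 0.0045, 0.033]
tool_rot: [0.959, 0.049, 0.277, -0.021]
force: [1.0, 0.5, 0.6]
finger_gap: 0.117
```

```bash
python3 look2.py pics/l10.png
```

```text
t 13.6 q [-0.3887  0.8962  2.3424  2.6909  0.65   -1.6241] tcp [0.4709 0.0045 0.033 ] F [1.0373 0.5048 0.6349] gap 0.12
tool axes (cols)
 [[ 0.8413  0.105   0.5303]
 [ 0.0814 -0.9944  0.0677]
 [ 0.5344 -0.0138 -0.8451]]
tilt 32.10513757047928
scene 0.94 [212. 216.] [ 0.4456 -0.0608  0.    ]
scene 0.59 [254. 232.] [0.5276 0.0129 0.    ]
scene 0.56 [268. 191.] [0.395  0.0818 0.    ]
scene 0.8 [261. 141. 274. 197.]
scene 0.7 [412. 254. 460. 304.]
scene 0.63 [194. 164. 218. 225.]
scene 0.61 [234. 151. 267. 244.]
wrist 0.96 [291. 187.] [0.5306 0.0059 0.    ]
wrist 0.95 [399. 326. 560. 420.]
wrist 0.94 [178.   0. 410. 246.]
```

View pics/l10.png

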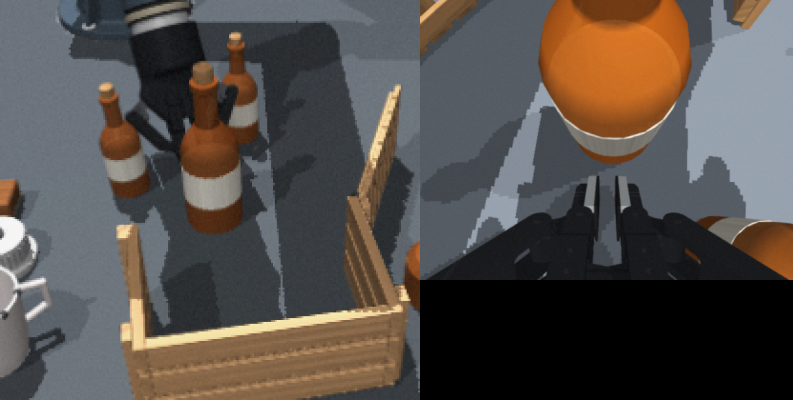

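Emit:
play_rows(
  steps=[
    [[-0.0025, -0.001, -0.0016, 0, 0, 0], [-0.0025, -0.001, -0.0016, 0, 0, 0], [-0.0025, -0.001, -0.0016, 0, 0, 0], [0, 0, 0, 0, 0, 0]],
  ],
)

```text
t: 14.4
tcp_pos: [0.4615, 0.0066, 0.033]
tool_rot: [0.959, 0.048, 0.277, -0.021]
force: [0.6, -0.1, 0.2]
finger_gap: 0.119
```

```bash
python3 look2.py pics/l11.png
```

```text
t 14.4 q [-0.394   0.9095  2.3683  2.7074  0.6842 -1.6514] tcp [0.4615 0.0066 0.033 ] F [ 0.6105 -0.1148  0.1877] gap 0.12
tool axes (cols)
 [[ 0.8418  0.1048  0.5295]
 [ 0.0811 -0.9944  0.0679]
 [ 0.5336 -0.0142 -0.8456]]
tilt 32.05263321583224
scene 0.65 [211. 220.] [ 0.4586 -0.0645  0.    ]
scene 0.61 [253. 232.] [0.5264 0.0113 0.    ]
scene 0.6 [269. 189.] [0.3902 0.0854 0.    ]
scene 0.85 [234. 150. 267. 244.]
scene 0.68 [198. 163. 217. 227.]
scene 0.68 [261. 139. 273. 196.]
scene 0.31 [326. 166. 348. 232.]
wrist 0.87 [296. 168.] [0.5329 0.0065 0.    ]
wrist 0.84 [445. 354.] [ 0.4506 -0.0698  0.    ]
wrist 0.76 [190.   1. 418. 226.]
wrist 0.61 [407. 305. 560. 420.]
wrist 0.58 [ 0.  1. 83. 79.]
```

View pics/l11.png

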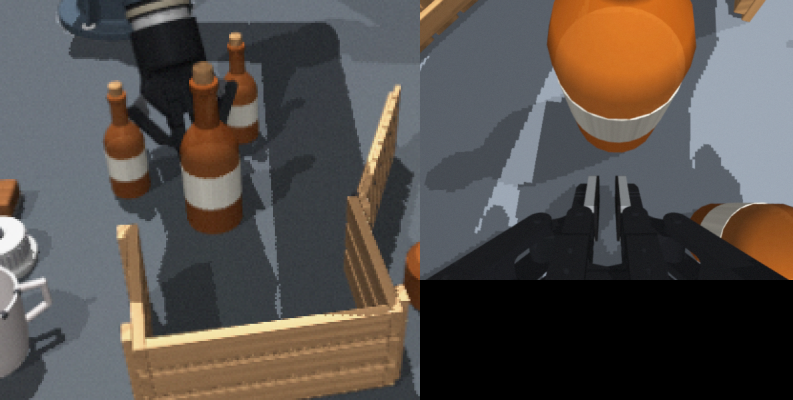

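The small bottle stands upright again on its old spot, with its cork back at (116,88). The tall bottle stands at about (0.530, 0.0075). I'll re-aim with the tool yawed right, nearly along the crate axis, so the right knuckle swings clear.

Emit:
play_rows(
  steps=[
    [[0, 0, 0, -3.1, 0.1, 4.93], [0, -0.002, 0, -3.1, 0.1, 4.93], [0, -0.003, 0, -3.1, 0.1, 4.93], [0.0008, -0.005, 0.0005, 0, 0, 0], [0.0008, -0.005, 0.0005, 0, 0, 0], [0, 0, 0, 0, 0, 0], [0, 0, 0, 0, 0, 0]],
  ],
  fingers=0.3,
)

```text
t: 15.58
tcp_pos: [0.4661, 0.0206, 0.0334]
tool_rot: [0.955, -0.098, 0.278, 0.021]
force: [-0.0, 0.5, -0.5]
finger_gap: 0.298
```

```bash
python3 look2.py pics/l12.png
```

```text
t 15.57 q [-0.2052  0.8968  2.3449  3.1172  0.6652 -1.5481] tcp [0.4661 0.0206 0.0334] F [-0.0474  0.4593 -0.515 ] gap 0.3
tool axes (cols)
 [[ 0.8262 -0.1987  0.5271]
 [-0.1755 -0.9799 -0.0943]
 [ 0.5353 -0.0146 -0.8446]]
tilt 31.96819485865404
scene 0.9 [269. 190.] [0.3926 0.0847 0.    ]
scene 0.83 [212. 221.] [ 0.4623 -0.063   0.    ]
scene 0.72 [252. 234.] [0.533  0.0073 0.    ]
scene 0.75 [262. 142. 274. 195.]
scene 0.64 [235. 149. 267. 243.]
scene 0.62 [326. 166. 350. 238.]
scene 0.59 [198. 163. 220. 226.]
wrist 0.74 [283. 176.] [0.531  0.0063 0.    ]
wrist 0.55 [473. 303.] [ 0.4514 -0.0687  0.    ]
wrist 0.91 [429. 231. 560. 376.]
wrist 0.78 [165.   0. 393. 232.]
```

View pics/l12.png

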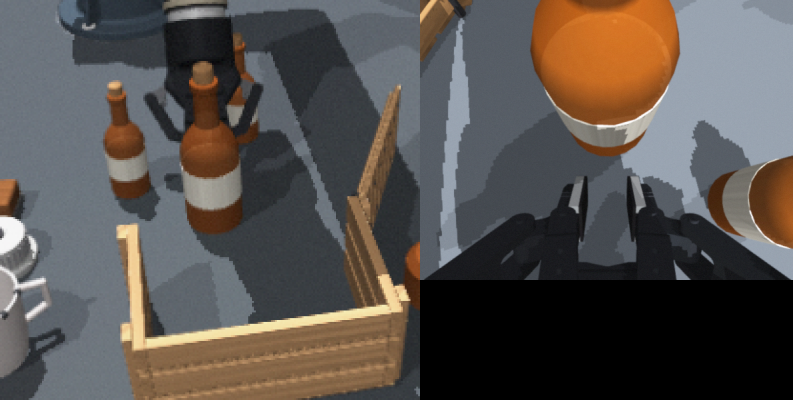

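Emit:
play_rows(
  steps=[
    [[0.0033, -0.0007, 0.0021, 0, 0, 0], [0.0033, -0.0007, 0.0021, 0, 0, 0], [0.0033, -0.0007, 0.0021, 0, 0, 0], [0.0033, -0.0007, 0.0021, 0, 0, 0], [0.0033, -0.0007, 0.0021, 0, 0, 0], [0.0033, -0.0007, 0.0021, 0, 0, 0]],
  ],
)

```text
t: 16.62
tcp_pos: [0.4889, 0.0206, 0.0333]
tool_rot: [0.956, -0.098, 0.277, 0.021]
force: [-3.5, 0.3, 1.9]
finger_gap: 0.3
```

```bash
python3 look2.py pics/l13.png
```

```text
t 16.62 q [-0.191   0.8693  2.2821  3.1277  0.5722 -1.5436] tcp [0.4889 0.0206 0.0333] F [-3.5396  0.2611  1.8905] gap 0.3
tool axes (cols)
 [[ 0.8276 -0.1988  0.5249]
 [-0.1759 -0.9799 -0.0938]
 [ 0.533  -0.0146 -0.846 ]]
tilt 31.81785458166314
scene 0.83 [250. 235.] [0.5329 0.0031 0.    ]
scene 0.67 [213. 216.] [ 0.4485 -0.0578  0.    ]
scene 0.48 [269. 190.] [0.3925 0.0845 0.    ]
scene 0.8 [196. 161. 217. 227.]
scene 0.63 [236. 152. 269. 245.]
scene 0.59 [262. 138. 274. 192.]
scene 0.24 [123. 234. 161. 268.]
wrist 0.79 [290. 211.] [0.5364 0.0062 0.    ]
wrist 0.72 [487. 356.] [ 0.4509 -0.0683  0.    ]
wrist 0.67 [447. 306. 560. 420.]
wrist 0.61 [173.   0. 411. 271.]
```

View pics/l13.png

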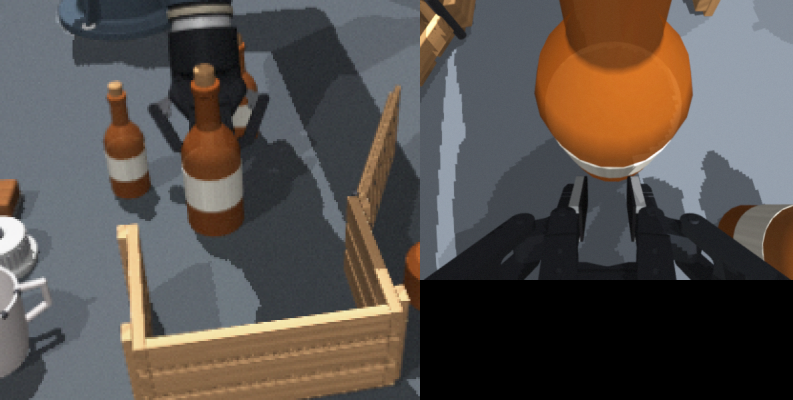

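Contact made: 3.5 N, the tall bottle is upright and moving, and the small ones are untouched. Continuing.

Emit:
play_rows(
  steps=[
    [[0.0033, -0.0007, 0.0021, 0, 0, 0], [0.0033, -0.0007, 0.0021, 0, 0, 0], [0.0033, -0.0007, 0.0021, 0, 0, 0], [0.0033, -0.0007, 0.0021, 0, 0, 0], [0.0033, -0.0007, 0.0021, 0, 0, 0]],
  ],
)

```text
t: 17.55
tcp_pos: [0.5102, 0.0199, 0.0334]
tool_rot: [0.955, -0.098, 0.278, 0.021]
force: [-1.7, -0.2, 0.3]
finger_gap: 0.301
```

```bash
python3 look2.py pics/l14.png
```

```text
t 17.55 q [-0.1816  0.8537  2.2281  3.136   0.5053 -1.5428] tcp [0.5102 0.0199 0.0334] F [-1.6917 -0.1972  0.3316] gap 0.3
tool axes (cols)
 [[ 0.8263 -0.1983  0.5272]
 [-0.1752 -0.98   -0.0941]
 [ 0.5353 -0.0146 -0.8445]]
tilt 31.975698563039646
scene 0.94 [213. 219.] [ 0.4559 -0.0596  0.    ]
scene 0.76 [260. 239.] [0.5518 0.0191 0.    ]
scene 0.46 [270. 190.] [0.3922 0.086  0.    ]
scene 0.76 [236. 156. 273. 253.]
scene 0.57 [266. 157. 273. 196.]
scene 0.56 [202. 164. 218. 225.]
wrist 0.65 [283. 212.] [0.5578 0.0091 0.    ]
wrist 0.83 [162.   0. 404. 274.]
wrist 0.83 [477. 354. 560. 420.]
```

View pics/l14.png

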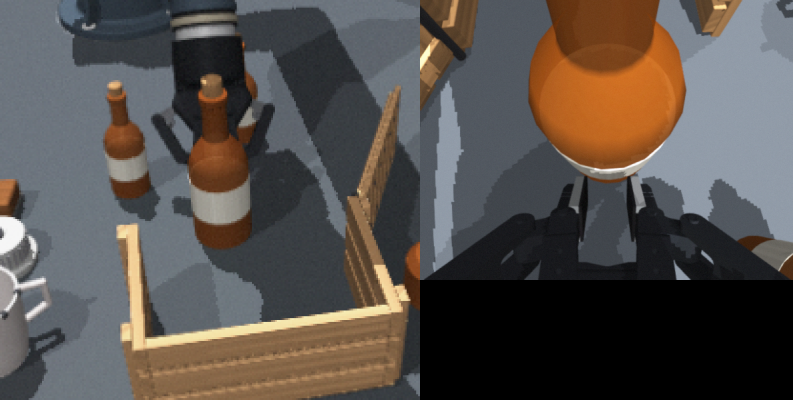

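Emit:
play_rows(
  steps=[
    [[0.0042, -0.0007, 0.0027, 0, 0, 0], [0.0042, -0.0006, 0.0027, 0, 0, 0], [0.0042, -0.0005, 0.0027, 0, 0, 0], [0.0042, -0.0005, 0.0027, 0, 0, 0], [0.0042, -0.0005, 0.0027, 0, 0, 0], [0.0042, -0.0005, 0.0027, 0, 0, 0], [0.0042, -0.0005, 0.0027, 0, 0, 0], [0.0042, -0.0005, 0.0027, 0, 0, 0], [0.0042, -0.0005, 0.0027, 0, 0, 0], [0.0042, -0.0005, 0.0027, 0, 0, 0]],
  ],
)

```text
t: 19.1
tcp_pos: [0.56, 0.0152, 0.0332]
tool_rot: [0.955, -0.098, 0.278, 0.021]
force: [-2.9, 0.1, 1.9]
finger_gap: 0.294
```

```bash
python3 look2.py pics/l15.png
```

```text
t 19.1 q [-0.1707  0.8337  2.1019  3.1505  0.3587 -1.5469] tcp [0.56   0.0152 0.0332] F [-2.9245  0.1305  1.9483] gap 0.29
tool axes (cols)
 [[ 0.8265 -0.1983  0.5269]
 [-0.1752 -0.98   -0.094 ]
 [ 0.535  -0.0146 -0.8447]]
tilt 31.955257884583318
scene 0.62 [213. 216.] [ 0.4474 -0.0578  0.    ]
scene 0.59 [262. 257.] [0.6036 0.0088 0.    ]
scene 0.86 [242. 174. 276. 271.]
```

View pics/l15.png

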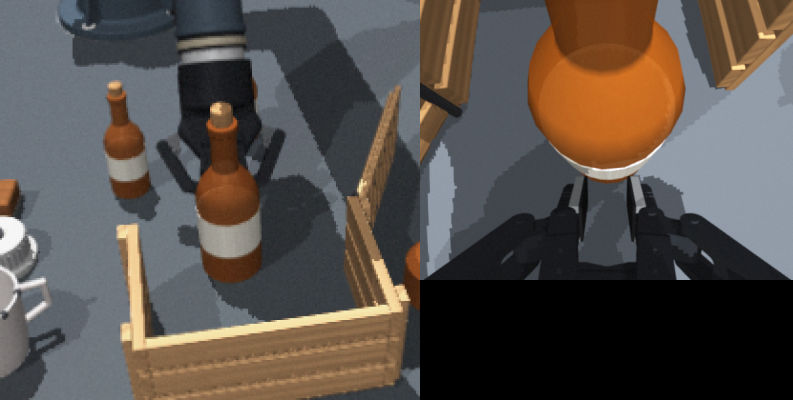

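```bash
python3 - <<'E'
from kin import *
k,_=fitk();s,M=st()
for dth in(0,4,8):
  q=s["q"]
  T=M@R.from_euler('y',dth,degrees=True).as_matrix()
  for D in(0,.03,.06,.09,.11):
    q,e=ik(k,s["tcp_pos"]+D*np.array([.9945,-.1045,0]),T,q);print(dth,D,q,round(e,4))
E
```

```text
t 19.4 q [-0.1708  0.8338  2.1019  3.1504  0.3604 -1.5469] tcp [0.5603 0.0151 0.0333] F [ 0.2661 -0.29   -0.3697] gap 0.3
tool axes (cols)
 [[ 0.8257 -0.1983  0.5281]
 [-0.1751 -0.98   -0.0943]
 [ 0.5363 -0.0146 -0.8439]]
0 0 [-0.1708  0.834   2.1017  3.1504  0.3603 -1.5469] 0.0
0 0.03 [-0.1663  0.8311  2.0271  3.1615  0.2829 -1.5539] 0.0
0 0.06 [-0.1623  0.8336  1.9524  3.1784  0.2107 -1.5674] 0.0
0 0.09 [-0.1588  0.8403  1.8774  3.2089  0.1426 -1.5951] 0.0
0 0.11 [-0.1567  0.8469  1.827   3.2498  0.0991 -1.6344] 0.0
4 0 [-0.1693  0.8653  2.1385  3.1547  0.4982 -1.5492] 0.0
4 0.03 [-0.1646  0.8574  2.0638  3.1639  0.4157 -1.5544] 0.0
4 0.06 [-0.1606  0.8556  1.9894  3.1758  0.3395 -1.563 ] 0.0
4 0.09 [-0.1571  0.8588  1.9147  3.1925  0.2682 -1.577 ] 0.0
4 0.11 [-0.155   0.8633  1.8647  3.2083  0.2227 -1.5913] 0.0
8 0 [-0.1676  0.9027  2.1723  3.1578  0.6393 -1.5499] 0.0
8 0.03 [-0.1629  0.8893  2.0977  3.1658  0.5512 -1.554 ] 0.0
8 0.06 [-0.1589  0.8829  2.0234  3.1753  0.4706 -1.5604] 0.0
8 0.09 [-0.1554  0.8821  1.949   3.1872  0.3956 -1.5697] 0.0
8 0.11 [-0.1533  0.8843  1.8993  3.197   0.3481 -1.5782] 0.0
```

Emit:
play_rows(
  steps=[
    [[0.0042, -0.0005, 0.0027, 0, 0, 0], [0.0042, -0.0005, 0.0027, 0, 0, 0], [0.0042, -0.0005, 0.0027, 0, 0, 0], [0.0042, -0.0005, 0.0027, 0, 0, 0], [0.0042, -0.0005, 0.0027, 0, 0, 0], [0.0042, -0.0005, 0.0027, 0, 0, 0], [0.0042, -0.0005, 0.0027, 0, 0, 0], [0.0042, -0.0005, 0.0027, 0, 0, 0], [0.0042, -0.0005, 0.0027, 0, 0, 0], [0.0042, -0.0005, 0.0027, 0, 0, 0]],
  ],
)

```text
t: 20.65
tcp_pos: [0.6099, 0.0102, 0.0329]
tool_rot: [0.955, -0.098, 0.278, 0.021]
force: [-1.6, -0.9, 0.5]
finger_gap: 0.296
```

```bash
python3 look2.py pics/l16.png
```

```text
t 20.65 q [-0.1629  0.8326  1.977   3.1733  0.2328 -1.5628] tcp [0.6099 0.0102 0.0329] F [-1.5649 -0.8529  0.5446] gap 0.3
tool axes (cols)
 [[ 0.8265 -0.1983  0.5269]
 [-0.1753 -0.98   -0.094 ]
 [ 0.535  -0.0146 -0.8447]]
tilt 31.955200979443475
scene 0.87 [212. 218.] [ 0.453  -0.0617  0.    ]
scene 0.77 [263. 272.] [ 0.6443 -0.0015  0.    ]
scene 0.78 [246. 192. 284. 288.]
scene 0.65 [198. 161. 220. 228.]
wrist 0.73 [284. 214.] [ 0.6567 -0.0006  0.    ]
wrist 0.69 [165.   0. 401. 275.]
```

View pics/l16.png

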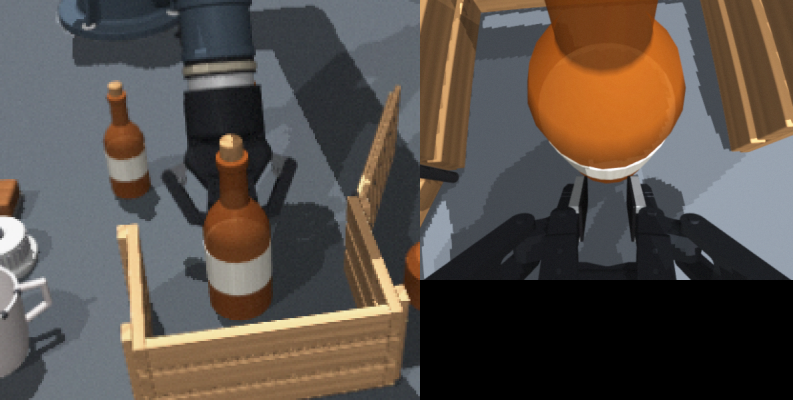

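Emit:
play_rows(
  steps=[
    [[0.0042, -0.0005, 0.0027, 0, 0, 0], [0.0042, -0.0005, 0.0027, 0, 0, 0], [0.0042, -0.0005, 0.0027, 0, 0, 0], [0.0042, -0.0005, 0.0027, 0, 0, 0], [0.0042, -0.0005, 0.0027, 0, 0, 0], [0.0042, -0.0005, 0.0027, 0, 0, 0], [0.0042, -0.0005, 0.0027, 0, 0, 0], [0.0042, -0.0005, 0.0027, 0, 0, 0], [0.0042, -0.0005, 0.0027, 0, 0, 0], [0.0042, -0.0005, 0.0027, 0, 0, 0]],
  ],
)

```text
t: 22.2
tcp_pos: [0.6599, 0.0052, 0.0327]
tool_rot: [0.955, -0.098, 0.278, 0.021]
force: [-1.8, 0.3, 0.6]
finger_gap: 0.303
```

Emit:
play_rows(
  steps=[
    [[0.0025, -0.0003, 0.0016, 0, 0, 0], [0.001, 0, 0.0006, 0, 0, 0], [0, 0, 0, 0, 0, 0]],
  ],
)

```text
t: 22.58
tcp_pos: [0.6638, 0.0047, 0.0327]
tool_rot: [0.955, -0.098, 0.278, 0.021]
force: [-1.6, 0.3, -0.6]
finger_gap: 0.3
```

```bash
python3 look2.py pics/l17.png
```

```text
t 22.57 q [-0.1565  0.8457  1.8415  3.2391  0.1113 -1.6233] tcp [0.6638 0.0047 0.0327] F [-1.6114  0.3057 -0.6281] gap 0.3
tool axes (cols)
 [[ 0.8262 -0.1984  0.5273]
 [-0.1752 -0.98   -0.0941]
 [ 0.5354 -0.0146 -0.8445]]
tilt 31.981151352980337
scene 0.92 [212. 219.] [ 0.4576 -0.0621  0.    ]
scene 0.76 [271. 296.] [ 0.7033 -0.0035  0.    ]
scene 0.85 [252. 210. 289. 294.]
scene 0.72 [197. 163. 219. 227.]
wrist 0.83 [284. 213.] [ 0.7097 -0.0062  0.    ]
wrist 0.73 [160.   1. 402. 273.]
```

View pics/l17.png

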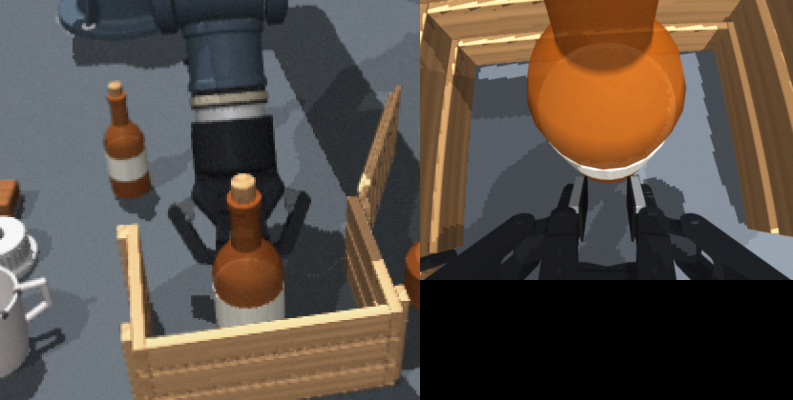

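The bottle centre is about (0.713, −0.006), which is 71 mm into the crate, so it occupies about 41–101 mm of the 135 mm depth. It stands upright. I'll back out straight and lift.

Emit:
play_rows(
  steps=[
    [[-0.0042, 0.0005, -0.0027, 0, 0, 0], [-0.0084, 0.001, -0.0053, 0, 0, 0], [-0.0134, 0.0015, -0.0085, 0, 0, 0], [-0.0134, 0.0015, -0.0085, 0, 0, 0], [-0.0134, 0.0015, -0.0085, 0, 0, 0], [-0.0134, 0.0015, -0.0085, 0, 0, 0], [0, 0, 0, 0, 0, 0]],
  ],
)

```text
t: 23.75
tcp_pos: [0.5834, 0.0133, 0.0323]
tool_rot: [0.956, -0.098, 0.277, 0.021]
force: [0.9, 0.5, -0.1]
finger_gap: 0.302
```

Emit:
play_rows(
  steps=[
    [[0.016, -0.0004, -0.0253, 0, 0, 0], [0.016, -0.0004, -0.0253, 0, 0, 0], [0.016, -0.0004, -0.0253, 0, 0, 0], [0.016, -0.0004, -0.0253, 0, 0, 0], [0.016, -0.0004, -0.0253, 0, 0, 0], [0.016, -0.0004, -0.0253, 0, 0, 0], [0, 0, 0, 0, 0, 0]],
  ],
  fingers=0,
)

```text
t: 24.62
tcp_pos: [0.5697, 0.0122, 0.1874]
tool_rot: [0.949, -0.097, 0.301, 0.022]
force: [0.8, 0.3, 0.6]
finger_gap: -0.0
```

```bash
python3 look2.py pics/l18.png
```

```text
t 24.62 q [-0.1745  0.4795  2.0506  3.2647  0.0011 -1.6649] tcp [0.5697 0.0122 0.1874] F [0.8391 0.2655 0.5581] gap -0.0
tool axes (cols)
 [[ 0.8003 -0.1971  0.5662]
 [-0.1706 -0.9802 -0.1   ]
 [ 0.5748 -0.0166 -0.8182]]
tilt 34.68715955625886
scene 0.9 [212. 216.] [ 0.4477 -0.0601  0.    ]
scene 0.84 [270. 296.] [ 0.7043 -0.0054  0.    ]
scene 0.7 [267. 193.] [0.4036 0.0759 0.    ]
scene 0.76 [251. 211. 290. 293.]
scene 0.74 [197. 163. 219. 226.]
scene 0.64 [259. 140. 275. 196.]
scene 0.43 [199. 166. 357. 341.]
wrist 0.67 [275. 166.] [ 0.7115 -0.0079  0.    ]
wrist 0.96 [231.   5. 311. 195.]
```

View pics/l18.png

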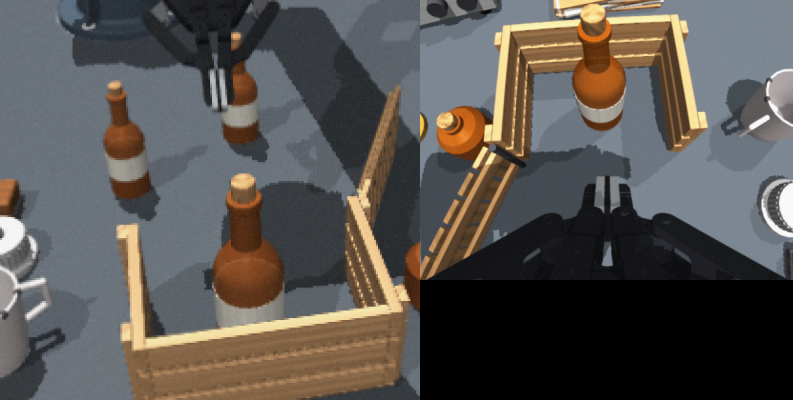

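Emit:
play_rows(
  steps=[
    [[0, 0, -0.01, 0, -3, 0], [0, 0, -0.01, 0, -4, 0], [0, 0, 0, 0, -5, 0], [0, 0, 0, 0, -5, 0], [0, 0, 0, 0, -5, 0], [0, 0, 0, 0, -5, 0], [0, 0, 0, 0, -5, 0], [0, 0, 0, 0, 0, 0], [0, 0, 0, 0, 0, 0]],
  ],
)

```text
t: 26.05
tcp_pos: [0.4645, 0.0178, 0.061]
tool_rot: [0.984, -0.102, 0.143, 0.014]
force: [-0.9, 0.2, -0.4]
finger_gap: -0.0
```

```bash
python3 -c "
from st import *
s,M=st();print(np.degrees(np.arctan2(M[0,2],-M[2,2])))"
```

```text
t 26.05 q [-0.2028  0.6853  2.1684  3.1522  0.0013 -1.5785] tcp [0.4645 0.0178 0.061 ] F [-0.8667  0.1942 -0.4017] gap -0.0
tool axes (cols)
 [[ 0.9383 -0.2041  0.2793]
 [-0.1959 -0.9789 -0.0574]
 [ 0.2851 -0.0008 -0.9585]]
16.24449004545344
```

```bash
python3 look2.py pics/l19.png
```

```text
t 26.05 q [-0.2028  0.6853  2.1684  3.1522  0.0013 -1.5785] tcp [0.4645 0.0178 0.061 ] F [-0.8667  0.1942 -0.4017] gap -0.0
tool axes (cols)
 [[ 0.9383 -0.2041  0.2793]
 [-0.1959 -0.9789 -0.0574]
 [ 0.2851 -0.0008 -0.9585]]
tilt 16.24449004545344
scene 0.93 [269. 297.] [ 0.7052 -0.0069  0.    ]
scene 0.89 [212. 217.] [ 0.45  -0.062  0.   ]
scene 0.89 [271. 192.] [0.4032 0.0857 0.    ]
scene 0.98 [259. 140. 274. 196.]
scene 0.69 [251. 210. 288. 294.]
wrist 0.62 [443. 269.] [ 0.4522 -0.0704  0.    ]
wrist 0.94 [405. 233. 560. 361.]
```

View pics/l19.png

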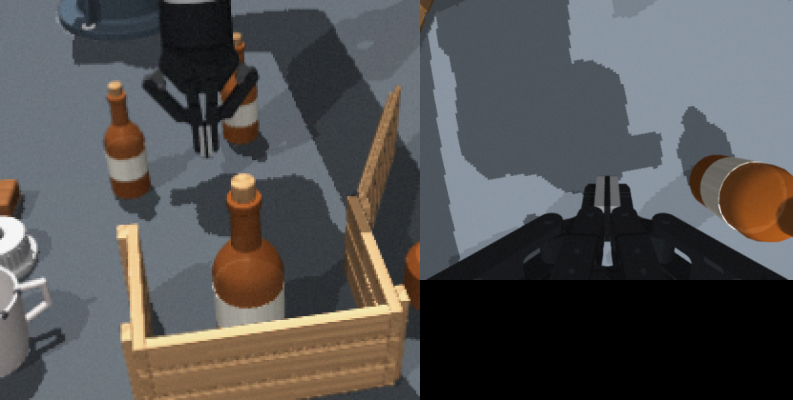

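The wrist is at its singularity (q5≈0), so the solver drifted down. Nothing was touched, and all the bottles are upright. I'll plan a clean way out with the fitted kinematics.

```bash
cat > plan.py <<'E'
from kin import *
k,_=fitk()
def pose(q):
    p,r=fk(k,q);return p,(r*OFF)
def rows(qs):
    """tool-frame rows between successive joint configs"""
    out=[]
    for a,b in zip(qs[:-1],qs[1:]):
        pa,ra=pose(a);pb,rb=pose(b)
        out.append(np.r_[ra.inv().apply(pb-pa),np.degrees((ra.inv()*rb).as_rotvec())])
    return np.array(out)
E
python3 - <<'E'
from plan import *
s=manip.sense();q0=np.array(s["q"])
print(pose(q0)[0],s["tcp_pos"])
# A: joint path: raise q2 back and add q5
qA=q0+np.array([0,-.45,0,0,.3,0]);print("A",pose(qA)[0],pose(qA)[1].as_matrix()[:,2])
# B: q4 pi->0 ,q6 +pi
for f in(0,.25,.5,.75,1):
    q=qA+f*np.array([0,0,0,-3.15,0,3.15]);p,r=pose(q);print("B",f,q,p,r.as_matrix()[:,2],r.as_matrix()[:,0])
E
```

```text
[0.4646 0.0179 0.0618] [0.4646 0.0179 0.0618]
A [ 0.5609 -0.0027  0.3424] [ 0.8443 -0.1766 -0.5059]
B 0 [-0.2026  0.2336  2.1687  3.1521  0.301  -1.5784] [ 0.5609 -0.0027  0.3424] [ 0.8443 -0.1766 -0.5059] [ 0.4951 -0.1041  0.8626]
B 0.25 [-0.2026  0.2336  2.1687  2.3646  0.301  -0.7909] [0.5557 0.0568 0.3268] [ 0.8252  0.0428 -0.5633] [ 0.5631 -0.1414  0.8142]
B 0.5 [-0.2026  0.2336  2.1687  1.5771  0.301  -0.0034] [0.5194 0.0889 0.2885] [ 0.6913  0.1607 -0.7045] [ 0.7225 -0.1514  0.6745]
B 0.75 [-0.2026  0.2336  2.1687  0.7896  0.301   0.7841] [0.4732 0.0745 0.25  ] [ 0.5216  0.1078 -0.8464] [ 0.8498 -0.1544  0.504 ]
B 1 [-0.2026  0.2336  2.1687  0.0021  0.301   1.5716] [0.4445 0.0222 0.2339] [ 0.4158 -0.0848 -0.9055] [ 0.8864 -0.1848  0.4244]
```

```bash
python3 - <<'E'
from plan import *
s=manip.sense();q0=np.array(s["q"])
dA=np.array([0,-.45,0,0,.3,0])
qs=[q0+f*dA for f in np.linspace(0,1,9)]
print(np.array([pose(q)[0] for q in qs]));print(np.round(rows(qs),4))
qA=qs[-1];qs=[qA+f*np.array([0,0,0,-3.15,0,3.15]) for f in np.linspace(0,1,17)]
print(np.round(rows(qs),4))
E
```

```text
[[ 0.4646  0.0179  0.0618]
 [ 0.4849  0.0136  0.0912]
 [ 0.5031  0.0098  0.1225]
 [ 0.5192  0.0063  0.1557]
 [ 0.5329  0.0034  0.1906]
 [ 0.544   0.001   0.2269]
 [ 0.5525 -0.0008  0.2644]
 [ 0.5581 -0.0021  0.303 ]
 [ 0.5609 -0.0027  0.3424]]
[[ 0.0283  0.     -0.0222 -0.0073  5.3714  0.0007]
 [ 0.0291  0.     -0.0221 -0.0073  5.3714  0.0019]
 [ 0.0298  0.     -0.0219 -0.0074  5.3714  0.0032]
 [ 0.0306  0.     -0.0217 -0.0075  5.3714  0.0045]
 [ 0.0314  0.0001 -0.0215 -0.0077  5.3714  0.0057]
 [ 0.0321  0.0001 -0.0213 -0.008   5.3714  0.007 ]
 [ 0.0329  0.0001 -0.021  -0.0083  5.3714  0.0082]
 [ 0.0336  0.0001 -0.0207 -0.0086  5.3714  0.0094]]
[[-0.0014 -0.0158 -0.0005  3.3259 -0.3028  0.504 ]
 [-0.0044 -0.0152 -0.0005  3.2024 -0.9475  0.504 ]
 [-0.0073 -0.014  -0.0005  2.9552 -1.5556  0.504 ]
 [-0.0099 -0.0123 -0.0005  2.5938 -2.1036  0.504 ]
 [-0.0121 -0.0102 -0.0005  2.1322 -2.5704  0.504 ]
 [-0.0139 -0.0076 -0.0005  1.5882 -2.9378  0.504 ]
 [-0.0151 -0.0047 -0.0005  0.9829 -3.1917  0.504 ]
 [-0.0157 -0.0017 -0.0005  0.3396 -3.3223  0.504 ]
 [-0.0158  0.0014 -0.0005 -0.3168 -3.3246  0.504 ]
 [-0.0152  0.0045 -0.0005 -0.961  -3.1984  0.504 ]
 [-0.014   0.0074 -0.0005 -1.568  -2.9486  0.504 ]
 [-0.0123  0.01   -0.0005 -2.1145 -2.5849  0.504 ]
 [-0.0101  0.0122 -0.0005 -2.5793 -2.1214  0.504 ]
 [-0.0075  0.0139 -0.0005 -2.9444 -1.5759  0.504 ]
 [-0.0047  0.0151 -0.0005 -3.1958 -0.9695  0.504 ]
 [-0.0016  0.0157 -0.0005 -3.3237 -0.3256  0.504 ]]
```

Emit:
play_rows(
  steps=[
    [[0.0283, 0, -0.0222, 0, 5.4, 0], [0.0291, 0, -0.0221, 0, 5.4, 0], [0.0298, 0, -0.0219, 0, 5.4, 0], [0.0306, 0, -0.0217, 0, 5.4, 0], [0.0314, 0, -0.0215, 0, 5.4, 0], [0.0321, 0, -0.0213, 0, 5.4, 0], [0.0329, 0, -0.021, 0, 5.4, 0], [0.0336, 0, -0.0207, 0, 5.4, 0], [0, 0, 0, 0, 0, 0]],
  ],
)

```text
t: 27.48
tcp_pos: [0.5603, -0.0022, 0.3439]
tool_rot: [0.862, -0.089, 0.497, 0.051]
force: [-0.3, 0.4, 0.2]
finger_gap: -0.004
```

```bash
python3 -c "
from st import *
s,M=st()"
```

```text
t 27.48 q [-0.2023  0.2317  2.1722  3.1483  0.3091 -1.5751] tcp [ 0.5603 -0.0022  0.3439] F [-0.2812  0.3799  0.2041] gap -0.0
tool axes (cols)
 [[ 0.4897 -0.2037  0.8478]
 [-0.1026 -0.979  -0.176 ]
 [ 0.8658 -0.0008 -0.5003]]
```

Exactly as planned. Now I'll sweep round the singular direction.

Emit:
play_rows(
  steps=[
    [[-0.0014, -0.0158, -0.0005, 3.33, -0.3, 0.5], [-0.0044, -0.0152, -0.0005, 3.2, -0.95, 0.5], [-0.0073, -0.014, -0.0005, 2.96, -1.56, 0.5], [-0.0099, -0.0123, -0.0005, 2.59, -2.1, 0.5], [-0.0121, -0.0102, -0.0005, 2.13, -2.57, 0.5], [-0.0139, -0.0076, -0.0005, 1.59, -2.94, 0.5], [-0.0151, -0.0047, -0.0005, 0.98, -3.19, 0.5], [-0.0157, -0.0017, -0.0005, 0.34, -3.32, 0.5]],
  ],
)

```text
t: 28.48
tcp_pos: [0.5181, 0.0891, 0.2866]
tool_rot: [0.923, -0.04, 0.37, -0.103]
force: [-0.4, 0.3, -0.7]
finger_gap: 0.003
```

Emit:
play_rows(
  steps=[
    [[-0.0158, 0.0014, -0.0005, -0.32, -3.32, 0.5], [-0.0152, 0.0045, -0.0005, -0.96, -3.2, 0.5], [-0.014, 0.0074, -0.0005, -1.57, -2.95, 0.5], [-0.0123, 0.01, -0.0005, -2.11, -2.58, 0.5], [-0.0101, 0.0122, -0.0005, -2.58, -2.12, 0.5], [-0.0075, 0.0139, -0.0005, -2.94, -1.58, 0.5], [-0.0047, 0.0151, -0.0005, -3.2, -0.97, 0.5], [-0.0016, 0.0157, -0.0005, -3.32, -0.33, 0.5], [0, 0, 0, 0, 0, 0]],
  ],
)

```text
t: 29.6
tcp_pos: [0.4438, 0.0224, 0.2328]
tool_rot: [0.971, -0.099, 0.217, 0.021]
force: [0.2, -0.2, -0.8]
finger_gap: -0.003
```

```bash
cat > tgt.py <<'E'
from plan import *
import sys
def to(p,M,n,lift=None):
    """rows to reach target pose from now: rotation first about TCP then move, n rows"""
    s=manip.sense();R0=R.from_quat(s["tool_rot"]);R1=R.from_matrix(M)
    rv=(R0.inv()*R1).as_rotvec()
    qs=s["q"];P=[s["tcp_pos"]+f*(np.array(p)-s["tcp_pos"]) for f in np.linspace(0,1,n+1)]
    Rs=[R0*R.from_rotvec(rv*f) for f in np.linspace(0,1,n+1)]
    for i in range(n):
        r=np.r_[Rs[i].inv().apply(P[i+1]-P[i]),np.degrees(rv/n)]
        qs,e=ik(k,P[i+1],Rs[i+1].as_matrix(),qs);print(np.round(r,4).tolist(),np.round(qs,2),round(e,4))
E
python3 - <<'E'
from tgt import *
s,M=st()
c=[.644,.011,-.145]
q=2.02
pv=crate2w(c,[[-.006,.105,0]])[0]
rw=lambda v:(crate2w(c,[[*v,0]])-crate2w(c,[[0,0,0]]))[0]
d=rw((-np.sin(q),-np.cos(q)));n=rw((-np.cos(q),np.sin(q)))
print("pv",pv,d,n)
T=np.c_[n,-d,[0,0,-1]];print(np.linalg.det(T))
tgt=pv+.15*d+.045*n;tgt[2]=.25
print(tgt);to(tgt,T,12)
E
```

```text
t 29.6 q [-0.203   0.2352  2.173   0.0057  0.2936  1.5651] tcp [0.4438 0.0224 0.2328] F [ 0.1853 -0.2012 -0.7626] gap -0.0
tool axes (cols)
 [[ 0.8863 -0.2007  0.4173]
 [-0.1821 -0.9797 -0.0842]
 [ 0.4258 -0.0014 -0.9048]]
pv [0.6532 0.1158 0.    ] [-0.8286  0.5598  0.    ] [0.5598 0.8286 0.    ]
0.9999999999999998
[0.5541 0.237  0.25  ]
[0.0055, -0.0194, 0.001, 1.231, -1.8533, -5.5337] [-0.16  0.25  2.13  0.01  0.36  1.5 ] 0.0
[0.0074, -0.0187, 0.0012, 1.231, -1.8533, -5.5337] [-0.12  0.26  2.08  0.02  0.43  1.44] 0.0
[0.0092, -0.0179, 0.0014, 1.231, -1.8533, -5.5337] [-0.08  0.27  2.03  0.02  0.5   1.37] 0.0
[0.0109, -0.0169, 0.0014, 1.231, -1.8533, -5.5337] [-0.04  0.29  1.98  0.02  0.57  1.31] 0.0
[0.0125, -0.0157, 0.0014, 1.231, -1.8533, -5.5337] [-0.01  0.31  1.93  0.03  0.64  1.25] 0.0
[0.014, -0.0144, 0.0013, 1.231, -1.8533, -5.5337] [0.03 0.33 1.87 0.02 0.71 1.19] 0.0
[0.0154, -0.013, 0.0011, 1.231, -1.8533, -5.5337] [0.06 0.36 1.81 0.02 0.78 1.13] 0.0
[0.0166, -0.0114, 0.0008, 1.231, -1.8533, -5.5337] [0.1  0.38 1.75 0.02 0.85 1.06] 0.0
[0.0177, -0.0097, 0.0005, 1.231, -1.8533, -5.5337] [0.13 0.41 1.69 0.02 0.92 1.  ] 0.0
[0.0185, -0.008, 0.0001, 1.231, -1.8533, -5.5337] [0.16 0.44 1.63 0.01 0.99 0.94] 0.0
[0.0192, -0.0061, -0.0003, 1.231, -1.8533, -5.5337] [0.19 0.47 1.56 0.01 1.07 0.88] 0.0
[0.0197, -0.0043, -0.0009, 1.231, -1.8533, -5.5337] [0.22 0.5  1.5  0.   1.14 0.81] 0.0
```

Escaped: q4≈0 and all poses ahead are reachable. Next I move above the gate's outer side.

Emit:
play_rows(
  steps=[
    [[0.0055, -0.0194, 0.001, 1.23, -1.85, -5.53], [0.0074, -0.0187, 0.0012, 1.23, -1.85, -5.53], [0.0092, -0.0179, 0.0014, 1.23, -1.85, -5.53], [0.0109, -0.0169, 0.0014, 1.23, -1.85, -5.53], [0.0125, -0.0157, 0.0014, 1.23, -1.85, -5.53], [0.014, -0.0144, 0.0013, 1.23, -1.85, -5.53]],
  ],
)

```text
t: 30.35
tcp_pos: [0.4993, 0.1309, 0.2416]
tool_rot: [0.974, 0.196, 0.114, 0.01]
force: [0.5, -0.3, -0.9]
finger_gap: 0.0
```

Emit:
play_rows(
  steps=[
    [[0.0154, -0.013, 0.0011, 1.23, -1.85, -5.53], [0.0166, -0.0114, 0.0008, 1.23, -1.85, -5.53], [0.0177, -0.0097, 0.0005, 1.23, -1.85, -5.53], [0.0185, -0.008, 0.0001, 1.23, -1.85, -5.53], [0.0192, -0.0061, -0.0003, 1.23, -1.85, -5.53], [0.0197, -0.0043, -0.0009, 1.23, -1.85, -5.53], [0, 0, 0, 0, 0, 0]],
  ],
)

```text
t: 31.22
tcp_pos: [0.5553, 0.2386, 0.25]
tool_rot: [0.883, 0.469, 0.002, -0.001]
force: [-1.1, 0.3, -0.3]
finger_gap: -0.003
```

```bash
python3 look.py pics/l20.png
```

```text
t 31.23 q [0.22   0.5057 1.4949 0.0029 1.1386 0.8122] tcp [0.5553 0.2386 0.25  ] F [-1.0633  0.2825 -0.2814] gap -0.0
tool axes (cols)
 [[ 0.5591  0.8291  0.0018]
 [ 0.8291 -0.5591  0.0031]
 [ 0.0035 -0.0002 -1.    ]]
tilt 0.10310582680944784
```

View pics/l20.png

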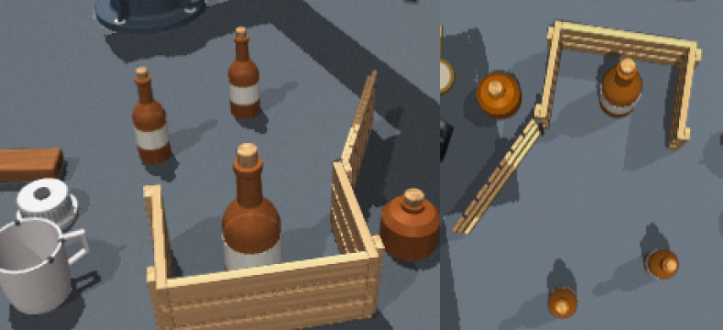

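Emit:
play_rows(
  steps=[
    [[0, 0, 0.03, 0, 0, 0], [0, 0, 0.03, 0, 0, 0], [0, 0, 0.03, 0, 0, 0], [0, 0, 0.03, 0, 0, 0], [0, 0, 0.025, 0, 0, 0], [0, 0, 0.02, 0, 0, 0], [0, 0, 0, 0, 0, 0]],
  ],
)

```text
t: 32.2
tcp_pos: [0.5529, 0.2358, 0.0843]
tool_rot: [0.884, 0.468, -0.001, -0.0]
force: [1.1, 0.0, -0.3]
finger_gap: 0.0
```

```bash
python3 - <<'E'
from st import *
s,M=st()
a=manip.snapshot('scene');b=manip.snapshot('top')
A=cv2.resize(a['img'][130:330,190:460],(420,311),interpolation=3);B=cv2.resize(b['img'][90:300,130:375],(363,311),interpolation=3)
cv2.imwrite('pics/l21.png',np.hstack([A,B])[:,:,::-1])
E
```

```text
t 32.2 q [0.2174 0.7308 1.6176 0.0003 0.7961 0.8143] tcp [0.5529 0.2358 0.0843] F [ 1.0594  0.0496 -0.2602] gap 0.0
tool axes (cols)
 [[ 0.5623  0.827  -0.0028]
 [ 0.827  -0.5623 -0.0004]
 [-0.0019 -0.0021 -1.    ]]
```

View pics/l21.png

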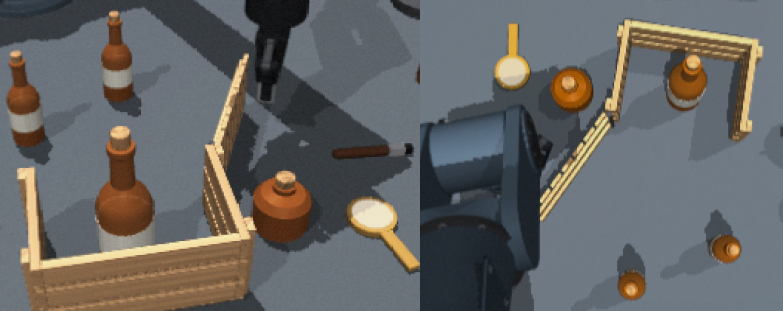

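The fingers stand on the gate's outer side, clear of the squat bottle. I'll start the closing arc about the hinge.

Emit:
play_rows(
  steps=[
    [[-0.01, 0, 0, 0, 0, 0], [-0.01, 0, 0, 0, 0, 0], [-0.0126, -0.0019, 0, 0, 0, -4.8], [-0.0126, -0.0019, 0, 0, 0, -4.8], [-0.0126, -0.0019, 0, 0, 0, -4.8], [-0.0126, -0.0019, 0, 0, 0, -4.8], [-0.0126, -0.0019, 0, 0, 0, -4.8], [-0.0126, -0.0019, 0, 0, 0, -4.8]],
  ],
)

```text
t: 33.3
tcp_pos: [0.5046, 0.1544, 0.0863]
tool_rot: [0.738, 0.674, 0.001, 0.001]
force: [0.5, 0.2, -0.2]
finger_gap: -0.003
```

```bash
cat > look3.py <<'E'
from st import *
import sys
s,M=st()
c=[.644,.011,-.145];pv=crate2w(c,[[-.006,.105,0]])[0]
v=(s["tcp_pos"]-pv)[:2];nx=M[:2,0];print("s,off in tool axes",-v@M[:2,1],v@nx,"implied q",np.arctan2(nx[1],-nx[0])+(-.145)*-1)
a=manip.snapshot('scene');b=manip.snapshot('top')
A=cv2.resize(a['img'][130:330,190:460],(420,311),interpolation=3);B=cv2.resize(b['img'][90:300,130:375],(363,311),interpolation=3)
cv2.imwrite(sys.argv[1],np.hstack([A,B])[:,:,::-1])
E
python3 look3.py pics/l22.png
```

```text
t 33.3 q [ 0.0851  0.6658  1.8106 -0.0002  0.6624  0.176 ] tcp [0.5046 0.1544 0.0863] F [ 0.4753  0.2267 -0.1878] gap -0.0
tool axes (cols)
 [[ 0.0906  0.9959  0.0028]
 [ 0.9959 -0.0906  0.0001]
 [ 0.0004  0.0028 -1.    ]]
s,off in tool axes 0.15150013228281425 0.025061461883491933 implied q 1.8064914645981363
```

View pics/l22.png

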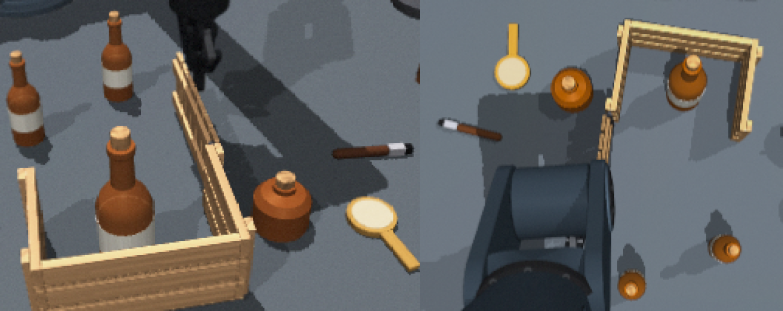

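Emit:
play_rows(
  steps=[
    [[-0.0126, -0.0019, 0, 0, 0, -4.8], [-0.0126, -0.0019, 0, 0, 0, -4.8], [-0.0126, -0.0019, 0, 0, 0, -4.8], [-0.0126, -0.0019, 0, 0, 0, -4.8], [-0.0126, -0.0019, 0, 0, 0, -4.8], [-0.0126, -0.0019, 0, 0, 0, -4.8], [-0.0126, -0.0019, 0, 0, 0, -4.8], [-0.0126, -0.0019, 0, 0, 0, -4.8]],
  ],
)

```text
t: 34.4
tcp_pos: [0.5102, 0.055, 0.086]
tool_rot: [0.476, 0.879, 0.001, 0.001]
force: [0.9, 0.7, -0.2]
finger_gap: 0.002
```

```bash
python3 look3.py pics/l23.png
```

```text
t 34.4 q [-0.1108  0.6556  1.8475  0.0007  0.6359 -0.6893] tcp [0.5102 0.055  0.086 ] F [ 0.9337  0.703  -0.1647] gap 0.0
tool axes (cols)
 [[-0.5463  0.8376  0.0025]
 [ 0.8376  0.5463  0.0002]
 [-0.0013  0.0022 -1.    ]]
s,off in tool axes 0.1529806270317715 0.027285656539269443 implied q 1.1378621679358567
```

View pics/l23.png

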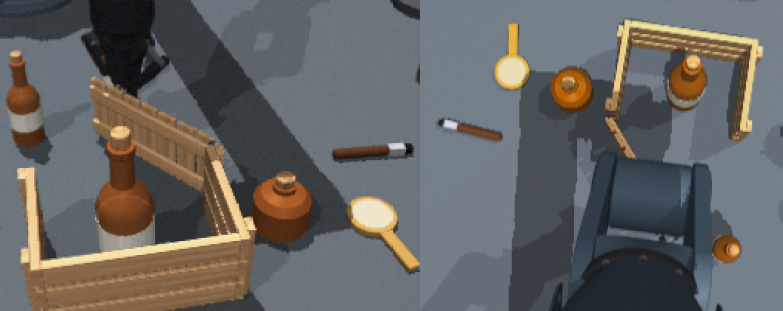

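Emit:
play_rows(
  steps=[
    [[-0.0133, -0.002, 0, 0, 0, -4.8], [-0.0133, -0.002, 0, 0, 0, -4.8], [-0.0133, -0.002, 0, 0, 0, -4.8], [-0.0133, -0.002, 0, 0, 0, -4.8], [-0.0133, -0.002, 0, 0, 0, -4.8], [-0.0133, -0.002, 0, 0, 0, -4.8], [-0.0133, -0.002, 0, 0, 0, -4.8], [-0.0133, -0.002, 0, 0, 0, -4.8]],
  ],
)

```text
t: 35.5
tcp_pos: [0.5797, -0.0236, 0.0859]
tool_rot: [0.161, 0.987, 0.0, 0.001]
force: [0.4, -0.3, -0.6]
finger_gap: -0.002
```

```bash
python3 look3.py pics/l24.png
```

```text
t 35.5 q [-0.2335  0.7088  1.675   0.0011  0.7564 -1.4817] tcp [ 0.5797 -0.0236  0.0859] F [ 0.3956 -0.2631 -0.5769] gap -0.0
tool axes (cols)
 [[-0.9481  0.3178  0.0014]
 [ 0.3179  0.9481  0.0004]
 [-0.0012  0.0009 -1.    ]]
s,off in tool axes 0.15549839026069287 0.025423738513891042 implied q 0.46846204889545884
```

View pics/l24.png

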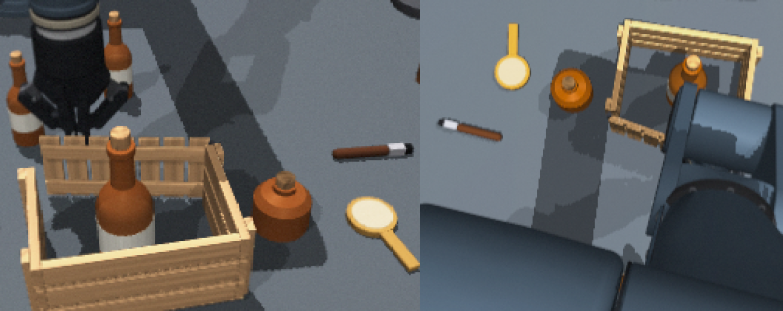

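Emit:
play_rows(
  steps=[
    [[-0.007, -0.001, 0, 0, 0, -2.6], [-0.007, -0.001, 0, 0, 0, -2.6], [-0.007, -0.001, 0, 0, 0, -2.6], [-0.006, -0.001, 0, 0, 0, -2.4], [0, 0, 0, 0, 0, 0]],
  ],
)

```text
t: 36.22
tcp_pos: [0.6045, -0.0342, 0.0859]
tool_rot: [0.074, 0.997, 0.0, 0.001]
force: [-0.1, 0.6, 0.2]
finger_gap: 0.0
```

Emit:
play_rows(
  steps=[
    [[-0.002, 0, 0, 0, 0, 0], [-0.002, 0, 0, 0, 0, 0], [0, 0, 0, 0, 0, 0]],
  ],
)

```text
t: 36.6
tcp_pos: [0.6089, -0.0354, 0.0859]
tool_rot: [0.073, 0.997, 0.0, 0.001]
force: [0.0, 0.4, 1.0]
finger_gap: 0.001
```

```bash
python3 look3.py pics/l25.png
```

```text
t 36.6 q [-0.2413  0.735   1.5971  0.0007  0.8074 -1.6665] tcp [ 0.6089 -0.0354  0.0859] F [0.0072 0.3931 0.994 ] gap 0.0
tool axes (cols)
 [[-0.9893  0.1455  0.0022]
 [ 0.1455  0.9894 -0.    ]
 [-0.0021  0.0003 -1.    ]]
s,off in tool axes 0.15598962406131484 0.021865213163252524 implied q 0.2910668976053936
```

View pics/l25.png

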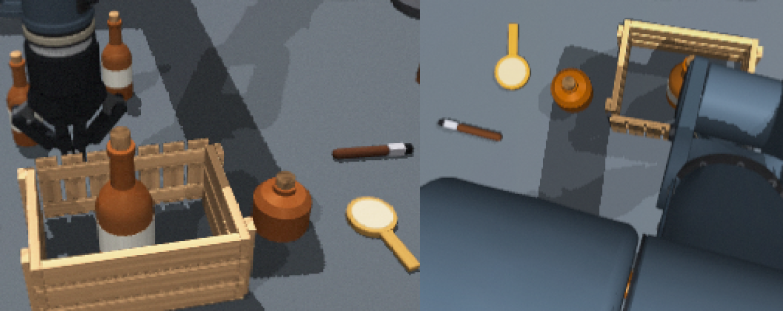

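No stop force yet; I'll press on in 2 mm rows until the stop is felt.

Emit:
play_rows(
  steps=[
    [[-0.002, 0, 0, 0, 0, 0], [-0.0015, 0, 0, 0, 0, 0], [0, 0, 0, 0, 0, 0]],
  ],
)

```text
t: 37.08
tcp_pos: [0.6109, -0.0357, 0.0857]
tool_rot: [0.073, 0.997, 0.0, -0.001]
force: [-3.9, -0.2, 3.6]
finger_gap: 0.002
```

Emit:
play_rows(
  steps=[
    [[-0.0015, 0, 0, 0, 0, 0], [0, 0, 0, 0, 0, 0]],
  ],
)

```text
t: 37.33
tcp_pos: [0.611, -0.0358, 0.0858]
tool_rot: [0.073, 0.997, 0.0, -0.002]
force: [-7.2, 0.4, 6.1]
finger_gap: 0.001
```

The stop is reached: the TCP holds at 0.611 while the force rises to 7 N. I'll back off and lift away.

Emit:
play_rows(
  steps=[
    [[0.004, 0, 0, 0, 0, 0], [0.01, 0, 0, 0, 0, 0], [0.02, 0, 0, 0, 0, 0], [0.02, 0, 0, 0, 0, 0], [0, 0, -0.04, 0, 0, 0], [0, 0, -0.05, 0, 0, 0], [0, 0, -0.05, 0, 0, 0], [0, 0, -0.05, 0, 0, 0], [0, 0, 0, 0, 0, 0]],
  ],
)

```text
t: 38.45
tcp_pos: [0.5628, -0.0289, 0.2805]
tool_rot: [0.073, 0.997, -0.001, 0.007]
force: [-0.1, 0.1, -0.1]
finger_gap: -0.003
```

```bash
python3 look.py pics/l26.png; python3 ov.py 0.644 0.011 -0.145 0.0 0.712 -0.006 pics/ov3.png
```

```text
t 38.45 q [-0.2499  0.4113  1.5703  0.0008  1.1461 -1.6755] tcp [ 0.5628 -0.0289  0.2805] F [-0.1215  0.1289 -0.1456] gap -0.0
tool axes (cols)
 [[-0.9893  0.145   0.0136]
 [ 0.145   0.9894 -0.0028]
 [-0.0139 -0.0008 -0.9999]]
tilt 0.781901892343995
```

View pics/ov3.png

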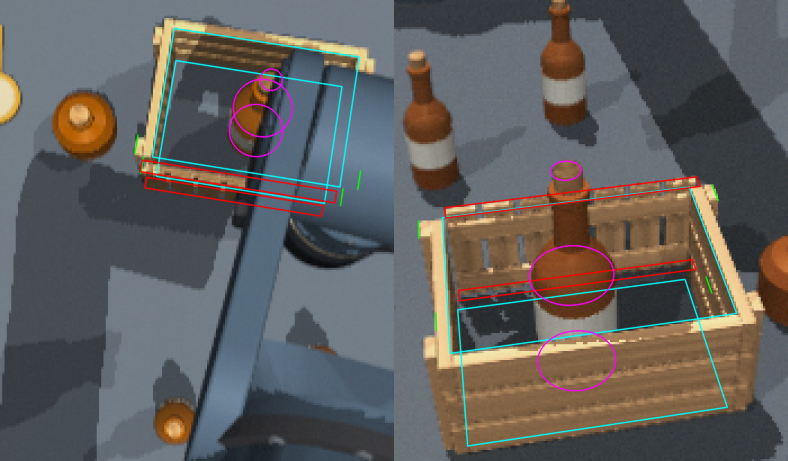

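Emit:
play_rows(
  steps=[
    [[0.01, 0.05, 0, 0, 0, 0], [0.01, 0.05, 0, 0, 0, 0], [0, 0.05, 0, 0, 0, 0], [0, 0.05, 0, 0, 0, 0], [0, 0.05, 0, 0, 0, 0], [0, 0.05, 0, 0, 0, 0], [0, 0, 0, 0, 0, 0]],
  ],
)

```text
t: 39.52
tcp_pos: [0.5828, 0.2746, 0.2732]
tool_rot: [0.07, 0.998, -0.0, -0.001]
force: [-0.3, -0.8, 0.6]
finger_gap: -0.002
```

```bash
python3 ov.py 0.644 0.011 -0.145 0.0 0.712 -0.006 pics/ov4.png; python3 - <<'E'
from fit import *
a=cv2.imread("pics/top0.png");p=manip.snapshot("top")
for l in("squat_bottle","cup","clamp","pad","magnifier","brush","bottle"):
    for r in manip.pinpoint(l,p)[:3]: print(l,round(r["score"],2),np.round(r["point"],1),w(p,r["point"],0)[0])
b=p["img"][:,:,::-1];d=cv2.absdiff(a,b)
cv2.imwrite("pics/diff.png",np.vstack([b[80:300,100:460],d[80:300,100:460]*2]))
E
```

```text
squat_bottle 0.59 [231.7 153.1] [0.7079 0.1886 0.    ]
cup 0.75 [396.  177.4] [ 0.6522 -0.2253  0.    ]
clamp 0.82 [391.7 228. ] [ 0.5252 -0.213   0.    ]
pad 0.67 [401.7 264. ] [ 0.4376 -0.236   0.    ]
pad 0.63 [193.8 138.9] [0.7431 0.2862 0.    ]
bottle 0.94 [307.3 153.1] [ 0.711  -0.0028  0.    ]
bottle 0.53 [274.1 281.9] [0.3883 0.0752 0.    ]
```

View pics/ov4.png

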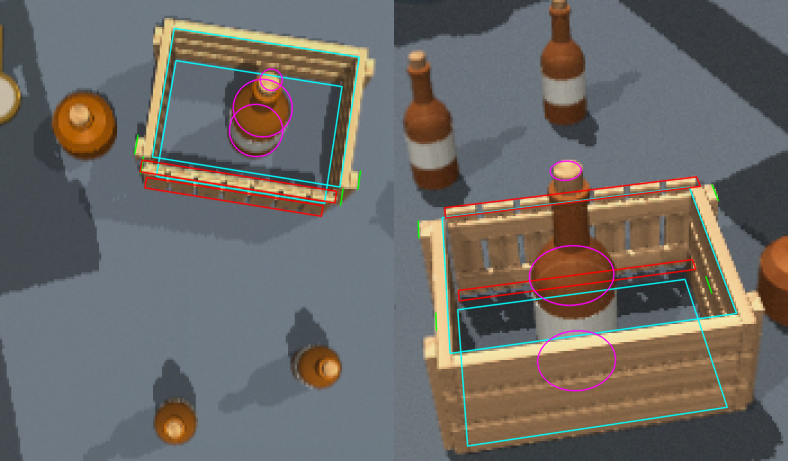

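View pics/diff.png

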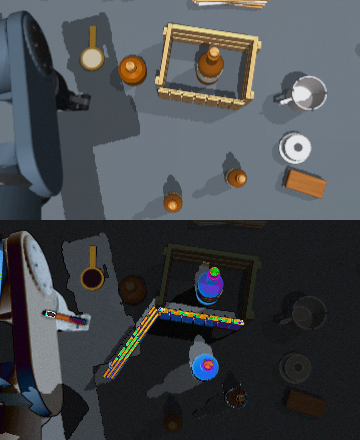

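```bash
python3 - <<'E'
from fit import *
p=manip.snapshot("top");b=cv2.cvtColor(p["img"],cv2.COLOR_RGB2LAB).astype(np.float32)[:,:,2];a=cv2.cvtColor(cv2.imread("pics/top0.png"),cv2.COLOR_BGR2LAB).astype(np.float32)[:,:,2]
for n,(x,y) in dict(right=(338,258),left=(272,283),squat=(233,150)).items():
    A=np.clip(a[y-16:y+16,x-16:x+16]-128,8,99);B=np.clip(b[y-16:y+16,x-16:x+16]-128,8,99)
    g=np.mgrid[:32,:32];c=lambda I:[(g[i]*(I-8)).sum()/(I-8).sum() for i in(1,0)]
    print(n,"shift px",np.subtract(c(B),c(A)))
E
```

```text
right shift px [-0.3163 -0.28  ]
left shift px [-0.0021 -0.043 ]
squat shift px [-0.0126  0.0278]
```

```bash
python3 -c "
from station import manip
print(manip.sign_off())"
```

```text
the job is handed in; nothing more can be done
None
```

The tall bottle is inside the crate, still standing, and the gate is fully shut behind it. I handed the job in at about 40 s of the 62 s allowed, with the robot clear of everything.

- **Bottle:** I pushed it low with forward-tilted fingers, with about 3.5 N of contact force at most in the readings between moves. Its centre ended about 70 mm past the mouth, so the whole body is inside.
- **Gate:** I closed it with an arc around the hinge until it met its stop. At the end the arm stopped advancing while the force rose to about 7 N. The drawn outline of a shut gate matches both camera views.

**What went wrong on the way:**
- **Look-alike bottle:** On the first push, the gripper's right knuckle briefly tilted the small look-alike bottle on the right. I backed off and it settled upright, about 1 mm from where it started.
- **Arm drift:** After leaving the crate, the arm's wrist hit a singularity and drifted down between the small bottles. It touched nothing, and I moved it out by a planned path.

**Other things on the table:** The left small bottle and the squat bottle did not measurably move. The cup, clamp, pad and magnifier showed no movement in the top view. In the last top view the arm covered the brush, so I could not recheck it there. It looked in place earlier, during the gate closing.

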